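# Nest the crucibles and hold them up to the inspection camera

### The job

On the bench, nest the three white crucibles fully home in size order, the small one inside the middle one inside the large one, without knocking them hard. Then lift the nest by the large crucible and finish while still holding it motionless in front of the inspection camera, mouths up, the middle of the large crucible at the camera's viewing point and its axis parallel to the camera's own tilted up direction. Do not touch the camera or its stand, tip a crucible over or shift the other things on the bench.

Things in the scene. Friction and masses are not known exactly. Their poses are not given: they have to be found in the camera images.
- large: largest crucible, plain white ceramic, round, straight walled, open at the top: outer diameter 60 mm, height 50 mm, wall 3 mm, floor 5 mm thick, 0.16 kg. Origin at the centre of its underside, z up along its axis out of the mouth. With the nest complete, the middle one stands 16 mm and the small one 32 mm proud of its rim
- middle: middle crucible, same ware: outer diameter 44 mm, height 61 mm, wall 3 mm, floor 5 mm, 0.12 kg; goes into the large one with 5 mm play all round and stands 16 mm proud of its rim when home. Origin at the centre of its underside, z up along its axis
- small: smallest and tallest crucible, same ware: outer diameter 28 mm, height 72 mm, wall 3 mm, floor 5 mm, 0.08 kg; goes into the middle one with 5 mm play all round and stands 16 mm proud of its rim when home. Origin at the centre of its underside, z up along its axis
- large_mid (a point): the middle of the large crucible: on its axis, 25 mm above its underside, half way up; axes as large
- view (a point): the camera's viewing point, in empty air on the lens axis, 146 mm in front of the lens glass. Camera axes: x points back along the line of sight into the lens, y level to the side, z the camera's up. The camera looks 0.2 to 0.5 rad downwards, so z leans that much from vertical, away from the camera. The crucible's z must lie along this z; turning about it does not matter
- stand: inspection camera on its fixed stand: dark foot plate 150 x 160 x 14 mm, steel column 344 mm high, tilting grey head, black lens in a white ring light 72 mm across. It faces its own -x, to the robot. Origin on the bench, 15 mm from the plate's middle towards the robot. The tilt axis is level, along y, 5 mm in +x of the origin, 280 mm up; the viewing point is 200 mm in front of it
- clip: black binder clip, 32 x 35 x 16 mm, lying among the crucibles: a bystander; origin at its underside
- dish: round closed glass dish, 60 mm across, 14 mm high: a bystander; origin at its underside
- tweezers: steel tweezers 120 mm long lying flat: a bystander; origin at the middle of the underside
- spatula: lab spatula 170 mm long, black handle, lying flat: a bystander; origin at the underside
- reagent: amber reagent bottle, 60 mm across, 130 mm high: a bystander; origin at its underside
- flask: conical glass flask, 84 mm across the foot, 120 mm high: a bystander; origin at its underside
- tipbox: blue pipette tip box 75 x 110 x 50 mm: a bystander; origin at its underside

How it is judged:
By the outcome, as a careful person would: the job done as asked, in the order asked, and still so for the second after the job is handed in, while the arm keeps its last pose, push and grip.
It also fails if it takes over 64 s, if anything falls off the work surface, if the arm or the gripper's body presses on something with over 40 N, if the wrist force passes 120 N, or if a joint passes its speed limit or range.

### The arm

A 6-joint arm with a two-finger parallel gripper is mounted at the origin on the work surface. World frame = base frame: x ahead of the robot, y to its left, z up, the work surface at z = 0. Lengths are in m, angles in rad, forces in N, time in s.
With the tool pointing down it reaches from about 0.375 to 0.975 m from the base axis. Payload 3.8 kg.
Tool frame: the origin (TCP) lies at the very end of the fingers, on their centre line; the grasp point (between the pads) lies 19 mm behind it; y points along the fingers, z is the direction in which the jaws open and shut, and the axes are right-handed (so a half turn about y gives the same grasp; the last joint's range is limited). The gripper opens to 85 mm and grips with 20 to 120 N. Pads are 22 mm wide; open, the fingers measure 114 mm over their backs; the gripper's body (76 mm by 85 mm) begins 54 mm behind the grasp point. The pads swing forward as they close: fully open they stand 13 mm farther back than shut.
Start: joints at [-1.339, 0.264, 1.604, -0, 1.274, -0.037], TCP at [0.179, -0.651, 0.197] pointing down, gripper open.
Joint ranges: [-2.63, 2.63], [-0.94, 2.18], [0.31, 2.57], [-1.31, 4.45], [0, 2.66], [-2.55, 2.55]. Speed limits (rad/s): [2.57, 2.57, 3.14, 3.14, 3.14, 3.14].

### API

Orientations are given as a rotation vector (axis times angle).
In Python, from workcell import bot gives the robot as it stands.
- The arm moves only by the tool play_rows, never from a script. Its argument "series" is text: rows parted by semicolons, each of 7 numbers parted by spaces: the shift along the tool's x, y, z in cm, then the turn, a rotation vector about the tool's x, y, z in degrees, then the finger opening in cm, from 0 to 8.54. In form: dx dy dz rx ry rz grip; .... A call has 1 to 12 rows; each row is the pose to reach, as a shift and turn from the pose measured when the call began, along the tool's axes at that moment; what a row does not reach only later rows make up. A row lasts 1/12 s, in which the tool goes at most 41.7 mm and 7.16 degrees, less where a joint would pass 70% of its speed; a pose out of reach is approached as far as the arm can. A call with a gripper value outside its range is refused whole. The fingers move at their own pace and stop on an object; "newtons" is the grip in N (left out, the last holds). Time passes only in rows, so rows that repeat a pose let the fingers close. It gives the time, the measured TCP pose, the force and the opening at its end, in the units of the state.
- bot.read_state(): the state, without advancing time (a new reading comes with each control period).
- bot.read_camera(name): name is "side" or "top" or "wrist"; returns the picture (480x640x3 uint8, blue, green, red); there is no depth.
- bot.calibration(name): a dict with "fx", "fy", "cx", "cy" (pixels), "k1" (the pictures are not rectified: a ray, as slopes to the right and down, at radius r is drawn at 1 + k1 r^2 times it, then the intrinsics apply), "origin" and "rotation" of the camera in the world. Camera axes: x right, y down, z forward; pixel columns grow to the right and rows downward; lengths in m; the calibration is good to about 2 mm. A picture is of the moment at which its call begins: read the wrist's pose just before it. calibration takes no time and is no camera call; for the wrist camera it gives the pose at the moment of the call.
- bot.finish_job(): hands the job in, once; it reports no verdict.
The state is a dict: "time": time; "q": joint angles; "joint_vel": joint speeds; "joint_torque": joint torques, N m; "tool_pos": TCP position; "tcp_rot": TCP orientation; "wrist_force": force on the tool from outside, world axes, zero at the start; "torque": the same for the moment, N m; "width": opening from 0.0 (shut) to 1.0 (fully open).
Only numpy, scipy, OpenCV 4.12 (cv2) and the standard library are available. Lean on these libraries where they do the work, as an engineer would, in place of code of your own. Each camera call takes 0.05 s, during which the arm holds its last target.

## Working session

There is one attempt and no reset: what is moved stays moved. The work goes in short steps, Python scripts to look and compute and a tool call to move; the robot and the scene stay as the last step left them, time stands still between calls to the robot, and variables do not carry over. Pictures are saved under pics/ and viewed, and the job is handed in when it is done.

Besides the shell and the picture viewer there is one more tool, called after ">>>" as name(argument=value, ...), one argument or row to a line, values as JSON. play_rows: Moves the arm, as the interface text tells. Its arguments: {"type":"object","properties":{"series":{"type":"string"},"newtons":{"type":"number"}},"required":["series"]}

```bash
mkdir -p pics; ls; python3 - <<'E'
from workcell import bot
import cv2
s=bot.read_state()
for k,v in s.items(): print(k,v)
for n in ("side","top","wrist"):
    print(n,bot.calibration(n))
    cv2.imwrite(f"pics/{n}0.png",bot.read_camera(n))
E
```

```text
pics
time 0.0
q [-1.33890809e+00  2.64736651e-01  1.60542573e+00  2.53603697e-05
  1.27368892e+00 -3.69242075e-02]
joint_vel [ 2.62770338e-04 -2.08196904e-06 -4.02195468e-04 -7.56612685e-04
 -4.62457812e-04 -1.45969678e-03]
joint_torque [-1.52019702e-04 -5.15112555e+01 -3.67317867e+01  9.40774976e-05
  1.28117338e-02  5.07724167e-06]
tool_pos [ 0.17907146 -0.6499523   0.1956453 ]
tcp_rot [-0.28116708  2.08020817 -2.07548987]
wrist_force [ 1.00000188 -0.17892174 -1.0717376 ]
torque [-0.03870795 -0.03719152 -0.01349602]
width 0.9990125652769358
side {'fx': 445.86372448095625, 'fy': 445.86372448095625, 'cx': 324.1182036771648, 'cy': 242.39935077191504, 'k1': -0.09163472422534923, 'origin': array([0.37340379, 0.72060814, 0.6981864 ]), 'rotation': array([-0.50672821,  2.61981662, -1.31410621])}
top {'fx': 512.3153988242972, 'fy': 512.3153988242972, 'cx': 318.2544163943514, 'cy': 237.61592821676317, 'k1': -0.12456293602962606, 'origin': array([0.39467372, 0.09929201, 1.38450243]), 'rotation': array([-2.14934327,  2.09553231, -0.20100052])}
wrist {'fx': 423.441409783628, 'fy': 423.441409783628, 'cx': 318.628856578918, 'cy': 236.741760805895, 'k1': -0.05219619422624586, 'origin': array([ 0.25463413, -0.6289949 ,  0.37170085]), 'rotation': array([ 2.29197006, -1.74657734, -0.27723629])}
```

View pics/top0.png

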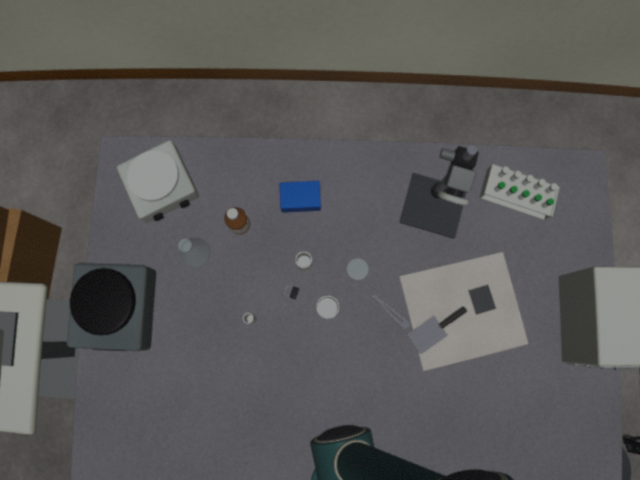

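View pics/side0.png

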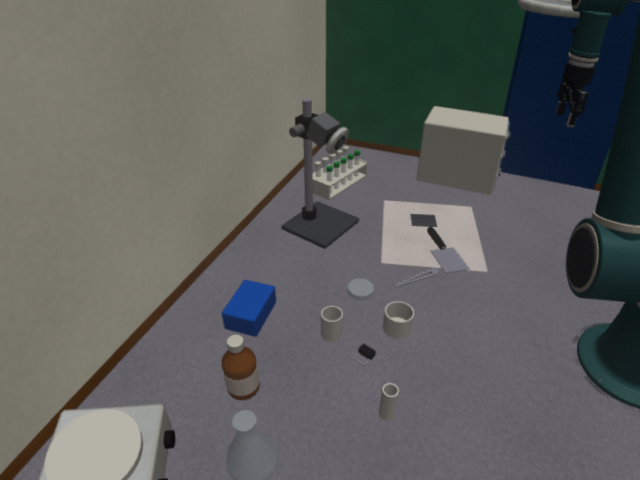

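View pics/wrist0.png

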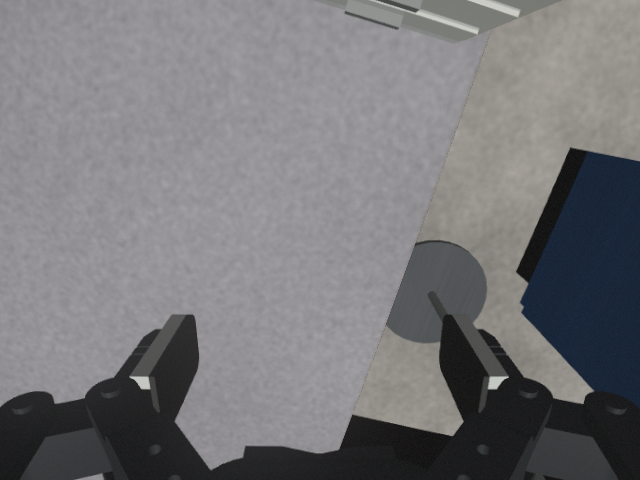

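```bash
cat > h.py <<'E'
import numpy as np, cv2
from scipy.spatial.transform import Rotation as R
from scipy.optimize import least_squares
def K(c): return np.array([[c['fx'],0,c['cx']],[0,c['fy'],c['cy']],[0,0,1.]]), np.array([c['k1'],0,0,0,0.])
def ray(c,uv):
    k,d=K(c); p=cv2.undistortPoints(np.array(uv,float).reshape(-1,1,2),k,d).reshape(-1,2)
    v=np.c_[p,np.ones(len(p))]@R.from_rotvec(c['rotation']).as_matrix().T
    return v/np.linalg.norm(v,axis=1)[:,None]
def atz(c,uv,z):
    v=ray(c,uv); o=c['origin']; return o+v*((z-o[2])/v[:,2])[:,None]
def proj(c,P):
    k,d=K(c); M=R.from_rotvec(c['rotation']).as_matrix().T
    return cv2.projectPoints(np.array(P,float).reshape(-1,1,3),cv2.Rodrigues(M)[0],-M@c['origin'],k,d)[0].reshape(-1,2)
def circ(x,y,z,r,n=72):
    a=np.linspace(0,2*np.pi,n); return np.c_[x+r*np.cos(a),y+r*np.sin(a),0*a+z]
def move(s,pos,rot):
    """row numbers (cm, deg) from state s to world pos, Rotation rot"""
    R0=R.from_rotvec(s['tcp_rot']); d=R0.inv().apply(np.array(pos)-s['tool_pos'])*100
    return np.r_[d,np.degrees((R0.inv()*rot).as_rotvec())]
def crop(im,x,y,w,h,f,name):
    cv2.imwrite(name,cv2.resize(im[y:y+h,x:x+w],None,fx=f,fy=f,interpolation=cv2.INTER_CUBIC))
DIM={'large':(.030,.050),'middle':(.022,.061),'small':(.014,.072)}
E
python3 - <<'E'
from h import *
t=cv2.imread('pics/top0.png'); s=cv2.imread('pics/side0.png')
crop(t,230,240,150,100,5,'pics/tc.png'); crop(s,310,290,130,140,4,'pics/sc.png')
crop(t,390,135,100,110,5,'pics/tcam.png'); crop(s,270,90,100,160,3.7,'pics/scam.png')
E
```

```text
(no output)
```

View pics/tc.png

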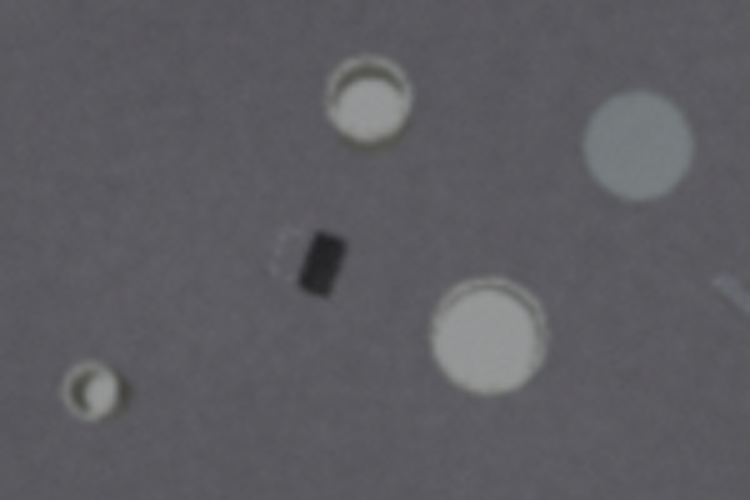

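View pics/sc.png

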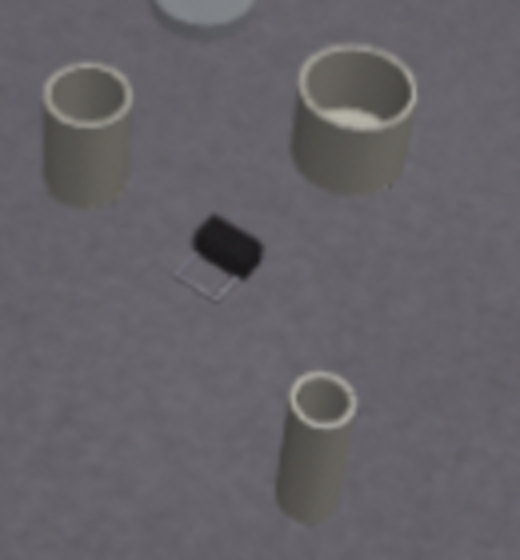

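View pics/tcam.png

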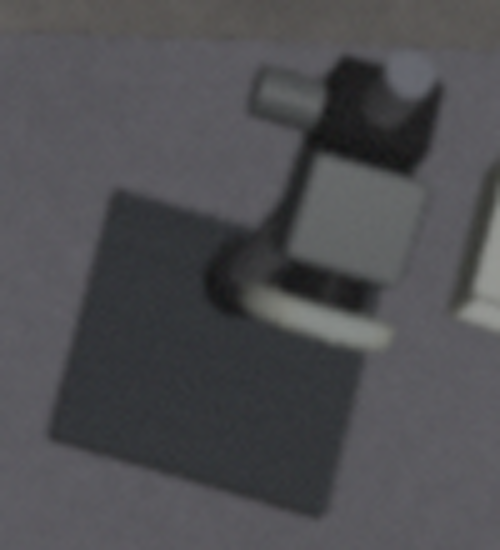

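View pics/scam.png

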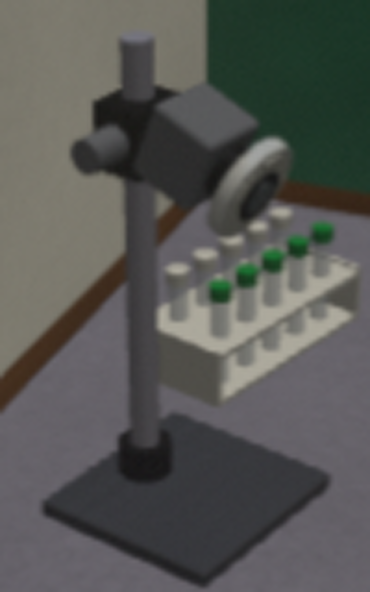

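```bash
cat > m1.py <<'E'
from h import *
from workcell import bot
T=bot.calibration('top'); S=bot.calibration('side')
def ct(X,Y,x0,y0,f): return (x0+(X+.5)/f-.5, y0+(Y+.5)/f-.5)
obs={'small':((93,390),(323,400)),'middle':((369,100),(88,95)),'large':((489,336),(357,92))}
def rim(c,x,y,r,h):
    return proj(c,circ(x,y,h,r)[:-1])
for n,(a,b) in obs.items():
    r,h=DIM[n]
    pt=atz(T,ct(*a,230,240,5),h)[0]; ps=atz(S,ct(*b,310,290,4),h)[0]
    print(n,pt.round(4),ps.round(4))
# plate
corners=[ct(X,Y,390,135,5) for X,Y in [(118,187),(50,437),(325,517)]]
P=atz(T,corners,.014); print(P.round(4))
sc=[ct(X,Y,270,90,3.7) for X,Y in [(42,507),(205,577),(330,480),(175,415)]]
Q=atz(S,sc,.014); print(Q.round(4))
def yaw(a,b): d=b-a; return np.degrees(np.arctan2(d[1],d[0]))
print('lens',)
def tri(c1,u1,c2,u2):
    o1,d1,o2,d2=c1['origin'],ray(c1,u1)[0],c2['origin'],ray(c2,u2)[0]
    A=np.c_[d1,-d2]; t=np.linalg.lstsq(A,o2-o1,rcond=None)[0]
    p,q=o1+t[0]*d1,o2+t[1]*d2; return (p+q)/2,np.linalg.norm(p-q)
print(tri(T,ct(320,318,390,135,5),S,ct(250,187,270,90,3.7)))
E
python3 m1.py
```

```text
small [0.4334 0.2752 0.072 ] [0.4322 0.2759 0.072 ]
middle [0.5879 0.1394 0.061 ] [0.588  0.1395 0.061 ]
large [0.4675 0.0739 0.05  ] [0.4665 0.0773 0.05  ]
[[ 0.8508 -0.1599  0.014 ]
 [ 0.7056 -0.1203  0.014 ]
 [ 0.6647 -0.2726  0.014 ]]
[[ 0.8459 -0.1528  0.014 ]
 [ 0.7047 -0.119   0.014 ]
 [ 0.6626 -0.2651  0.014 ]
 [ 0.8051 -0.3069  0.014 ]]
lens
(array([ 0.70840988, -0.20466023,  0.26475674]), np.float64(0.0012181201159535138))
```

```bash
python3 - <<'E'
from h import *
from workcell import bot
s=bot.read_state(); W=bot.calibration('wrist')
R0=R.from_rotvec(s['tcp_rot']); print(R0.as_matrix().round(3))
Rc=R.from_rotvec(W['rotation'])
print('cam off tool',R0.inv().apply(W['origin']-s['tool_pos']).round(4)); print((R0.inv()*Rc).as_matrix().round(3))
np.savez('wc.npz',off=R0.inv().apply(W['origin']-s['tool_pos']),rot=(R0.inv()*Rc).as_matrix())
E
```

```text
[[-0.964 -0.     0.266]
 [-0.266  0.002 -0.964]
 [-0.    -1.    -0.002]]
cam off tool [-0.0785 -0.1759 -0.0006]
[[ 0.001  0.952  0.307]
 [-0.    -0.307  0.952]
 [ 1.    -0.001 -0.   ]]
```

```bash
cat >> h.py <<'E'
YAW=-np.radians(15.1)
def tool(p=0.,yaw=YAW):
    "tool rotation, fingers down, pitched outward by p; tool x outwards"
    h=np.array([np.cos(yaw),np.sin(yaw),0]); u=np.array([0,0,1.])
    y=np.sin(p)*h-np.cos(p)*u; x=np.cos(p)*h+np.sin(p)*u
    return R.from_matrix(np.c_[x,y,np.cross(x,y)])
def go(pos,p=0.):
    from workcell import bot
    s=bot.read_state(); print('t',round(s['time'],2),'row',move(s,pos,tool(p)).round(2))
E
python3 - <<'E'
from h import *
w=np.load('wc.npz'); p=np.radians(35); Rt=tool(p)
ring=np.array([.708,-.205,.265]); look=Rt.apply(w['rot'][:,2])
cam=ring-.36*look; pos=cam-Rt.apply(w['off']); print(pos,cam); go(pos,p)
E
```

```text
[ 0.59047052 -0.17262584  0.3830797 ] [ 0.43083305 -0.1301601   0.48220375]
t 0.15 row [ -52.34  -18.65  -35.15   45.28 -143.49  -12.47]
```

>>> play_rows(
  series="-52.3 -18.6 -35.1 45.3 -143.5 -12.5 8.5;-52.3 -18.6 -35.1 45.3 -143.5 -12.5 8.5;-52.3 -18.6 -35.1 45.3 -143.5 -12.5 8.5;-52.3 -18.6 -35.1 45.3 -143.5 -12.5 8.5;-52.3 -18.6 -35.1 45.3 -143.5 -12.5 8.5;-52.3 -18.6 -35.1 45.3 -143.5 -12.5 8.5;-52.3 -18.6 -35.1 45.3 -143.5 -12.5 8.5;-52.3 -18.6 -35.1 45.3 -143.5 -12.5 8.5;-52.3 -18.6 -35.1 45.3 -143.5 -12.5 8.5;-52.3 -18.6 -35.1 45.3 -143.5 -12.5 8.5;-52.3 -18.6 -35.1 45.3 -143.5 -12.5 8.5;-52.3 -18.6 -35.1 45.3 -143.5 -12.5 8.5",
)

```text
time: 1.15
tool_pos: [0.4927, -0.2851, 0.3388]
tcp_rot: [-1.314, 0.725, -1.445]
wrist_force: [-0.5, -0.7, 0.7]
width: 0.994
```

```bash
python3 - <<'E'
from h import *
go([ 0.590,-0.1726,0.383],np.radians(35))
E
```

```text
t 1.15 row [ -7.95  -4.8   12.43  19.37 -61.44  -5.26]
```

>>> play_rows(
  series="-7.9 -4.8 12.4 19.4 -61.4 -5.3 8.5;-7.9 -4.8 12.4 19.4 -61.4 -5.3 8.5;-7.9 -4.8 12.4 19.4 -61.4 -5.3 8.5;-7.9 -4.8 12.4 19.4 -61.4 -5.3 8.5;-7.9 -4.8 12.4 19.4 -61.4 -5.3 8.5;-7.9 -4.8 12.4 19.4 -61.4 -5.3 8.5;-7.9 -4.8 12.4 19.4 -61.4 -5.3 8.5;-7.9 -4.8 12.4 19.4 -61.4 -5.3 8.5;-7.9 -4.8 12.4 19.4 -61.4 -5.3 8.5;-7.9 -4.8 12.4 19.4 -61.4 -5.3 8.5;-7.9 -4.8 12.4 19.4 -61.4 -5.3 8.5;-7.9 -4.8 12.4 19.4 -61.4 -5.3 8.5",
)

```text
time: 2.15
tool_pos: [0.5894, -0.1734, 0.3826]
tcp_rot: [-1.588, -0.277, -0.685]
wrist_force: [0.2, 0.2, 1.2]
width: 0.998
```

```bash
python3 - <<'E'
from h import *
from workcell import bot
import pickle
s=bot.read_state();c=bot.calibration('wrist');im=bot.read_camera('wrist');cv2.imwrite('pics/w1.png',im);pickle.dump((s,c),open('w1.pkl','wb'))
print(s['tool_pos'],s['tcp_rot'],s['q'].round(2),s['time'],abs(s['joint_vel']).max())
E
```

```text
[ 0.58937671 -0.17337153  0.3826436 ] [-1.58791409 -0.27704528 -0.68473091] [-0.36 -0.34  1.98  0.07  0.9  -1.69] 2.15 0.00985871577836445
```

View pics/w1.png

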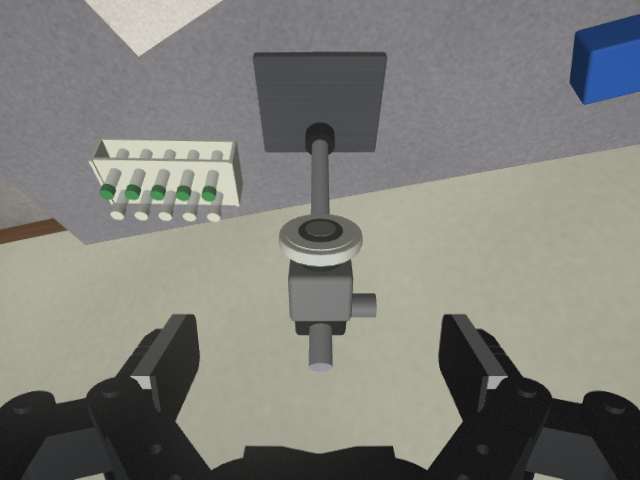

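```bash
python3 - <<'E'
from h import *
im=cv2.imread('pics/w1.png')
crop(im,265,200,110,80,7,'pics/w1r.png'); crop(im,235,35,170,130,4.5,'pics/w1p.png')
E
```

```text
(no output)
```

View pics/w1r.png

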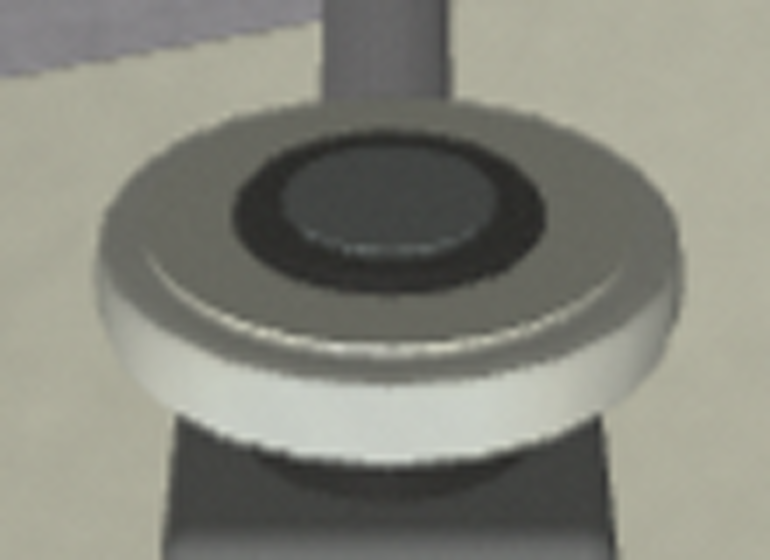

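View pics/w1p.png

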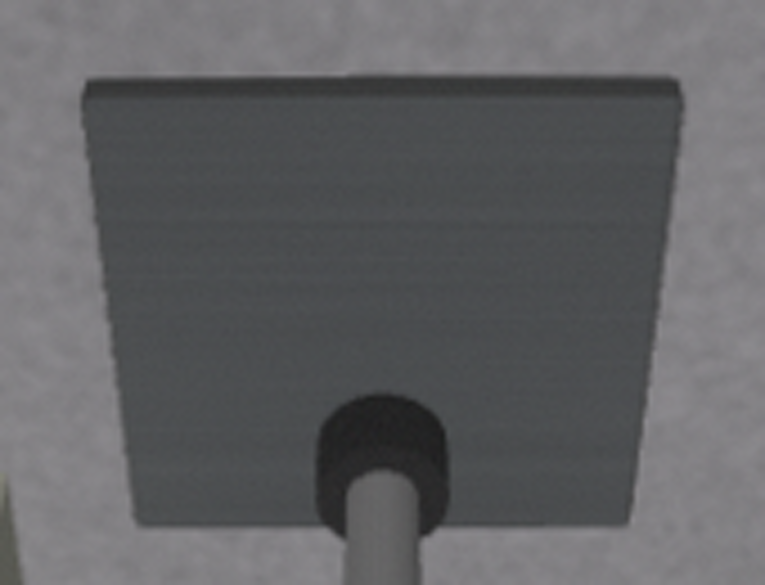

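```bash
cat > m2.py <<'E'
from h import *
import pickle
from workcell import bot
T=bot.calibration('top'); S=bot.calibration('side'); s,W=pickle.load(open('w1.pkl','rb'))
def ct(L,x0,y0,f): return np.array([(x0+(X+.5)/f-.5, y0+(Y+.5)/f-.5) for X,Y in L])
wp=ct([(84,97),(681,97),(630,525),(138,525)],235,35,4.5) # near-right(-y)?; 
wr=ct([(97,240),(683,240),(390,97),(390,383)],265,200,7)
wl=ct([(389,197)],265,200,7)
tp=ct([(118,187),(50,437),(325,517)],390,135,5)      # far-left, near-left, near-right
sp=ct([(42,507),(205,577),(330,480),(175,415)],270,90,3.7) # FL,NL,NR,FR
def C(x,y,yaw):
    h=np.array([np.cos(yaw),np.sin(yaw)]);l=np.array([-h[1],h[0]])
    o=np.array([x,y])
    f=lambda a,b: np.r_[o+a*h+b*l,.014]
    return {'FL':f(.09,.08),'NL':f(-.06,.08),'NR':f(-.06,-.08),'FR':f(.09,-.08)}
def ringpts(v,r,d):
    x,y,yaw,a=v[:4]; h=np.array([np.cos(yaw),np.sin(yaw),0]);l=np.array([-h[1],h[0],0]);u=np.array([0,0,1.])
    P=np.array([x,y,.28])+.005*h; fwd=-np.cos(a)*h-np.sin(a)*u; z=np.cross(l,fwd); z=z if z[2]>0 else -z
    c=P+d*fwd; t=np.linspace(0,2*np.pi,180,endpoint=False)
    return c+r*(np.cos(t)[:,None]*l+np.sin(t)[:,None]*z), c,P,fwd,z
def bb(q): return np.array([q[:,0].min(),q[:,0].max(),q[:,1].min(),q[:,1].max()])
rb=np.array([wr[0,0],wr[1,0],wr[2,1],wr[3,1]])
def res(v,wt=(1,1,1)):
    c=C(*v[:3]); dW=dict(W); dW['origin']=W['origin']+v[5:8]
    e=[wt[0]*(proj(dW,[c['NL'],c['NR'],c['FR'],c['FL']])-wp[[1,0,3,2]]).ravel()]
    e+=[wt[1]*(proj(T,[c['FL'],c['NL'],c['NR']])-tp).ravel(),wt[2]*(proj(S,[c[k] for k in ('FL','NL','NR','FR')])-sp).ravel()]
    e+=[wt[0]*(bb(proj(dW,ringpts(v,.036,v[4])[0]))-rb)]
    e+=[wt[0]*(bb(proj(dW,ringpts(v,.0133,.054)[0])).reshape(2,2).mean(1)-wl[0])]
    e+=[v[5:8]/.001]
    return np.concatenate(e)
E
cat > m2r.py <<'E'
from m2 import *
# determine image left/right ordering
c=C(.7425,-.2096,-.263); print({k:proj(W,[v])[0].round(0) for k,v in c.items()}, wp.round(0))
v0=[.7425,-.2096,-.263,.35,.05,0,0,0]
for wt in ((1,1,1),(1,.1,.1),(1,1,.1),(1,.1,1)):
    r=least_squares(res,v0,args=(wt,)); v=r.x; _,_,P,f,z=ringpts(v,.036,.05)
    print(v[:5].round(4),(v[5:]*1000).round(2),'tilt',v[3].round(4),'view',(P+.2*f).round(4),'z',z.round(4)); print(res(v).round(1))
E
python3 m2r.py
```

```text
{'FL': array([377., 152.]), 'NL': array([391.,  55.]), 'NR': array([255.,  55.]), 'FR': array([267., 152.])} [[253.  56.]
 [386.  56.]
 [375. 151.]
 [265. 151.]]
[ 0.7425 -0.2124 -0.2634  0.4032  0.0486] [-0.21  0.74  0.38] tilt 0.4032 view [ 0.5697 -0.1658  0.2015] z [-0.3788  0.1022  0.9198]
[ 1.7 -0.4 -1.4 -0.  -0.5  1.2  0.3  1.  -0.5  0.2 -0.3  0.1  0.5  0.4
 -0.5 -1.5 -0.2 -0.2  0.6 -1.7 -0.3 -1.3 -0.4  0.7 -0.3  0.3  0.2 -1.
 -0.2  0.7  0.4]
[ 0.743  -0.2133 -0.2634  0.4029  0.0486] [-0.01  0.01  0.6 ] tilt 0.4029 view [ 0.5702 -0.1667  0.2016] z [-0.3786  0.1021  0.9199]
[ 1.6 -0.3 -1.4  0.1 -0.6  1.3  0.2  1.  -0.1  0.   0.1 -0.1  0.9  0.2
 -0.5 -1.7 -0.2 -0.4  0.6 -1.9 -0.3 -1.4 -0.5  0.5 -0.3  0.3  0.1 -1.
 -0.   0.   0.6]
[ 0.743  -0.2131 -0.264   0.4029  0.0486] [0.03 0.21 0.59] tilt 0.4029 view [ 0.5702 -0.1664  0.2016] z [-0.3785  0.1023  0.9199]
[ 1.6 -0.2 -1.4  0.1 -0.6  1.3  0.2  1.1 -0.2  0.  -0.  -0.1  0.8  0.2
 -0.5 -1.7 -0.3 -0.4  0.5 -1.9 -0.3 -1.4 -0.5  0.6 -0.3  0.3  0.2 -1.
  0.   0.2  0.6]
[ 0.7422 -0.2123 -0.2626  0.4033  0.0486] [-0.34  0.79  0.3 ] tilt 0.4033 view [ 0.5694 -0.1659  0.2015] z [-0.379   0.1019  0.9198]
[ 1.7 -0.5 -1.4 -0.  -0.5  1.3  0.4  0.9 -0.5  0.3 -0.3  0.2  0.5  0.4
 -0.4 -1.4 -0.1 -0.1  0.7 -1.7 -0.3 -1.2 -0.5  0.7 -0.3  0.3  0.2 -1.
 -0.3  0.8  0.3]
```

```bash
python3 - <<'E'
from h import *
go([.588,.1395,.13])
E
```

```text
t 2.2 row [-2.136e+01  1.593e+01  3.011e+01 -1.000e-02 -1.000e-01  3.503e+01]
```

>>> play_rows(
  series="-21.4 15.9 30.1 0 0 35 8.5;-21.4 15.9 30.1 0 0 35 8.5;-21.4 15.9 30.1 0 0 35 8.5;-21.4 15.9 30.1 0 0 35 8.5;-21.4 15.9 30.1 0 0 35 8.5;-21.4 15.9 30.1 0 0 35 8.5;-21.4 15.9 30.1 0 0 35 8.5;-21.4 15.9 30.1 0 0 35 8.5;-21.4 15.9 30.1 0 0 35 8.5;-21.4 15.9 30.1 0 0 35 8.5;-21.4 15.9 30.1 0 0 35 8.5;-21.4 15.9 30.1 0 0 35 8.5",
)

```text
time: 3.2
tool_pos: [0.5861, 0.1408, 0.1281]
tcp_rot: [-1.562, 0.208, -0.204]
wrist_force: [0.2, -1.1, -0.1]
width: 0.993
```

```bash
cat > snap.py <<'E'
import sys
from h import *
from workcell import bot
import pickle
n=sys.argv[1]
s=bot.read_state();c=bot.calibration('wrist');im=bot.read_camera('wrist');cv2.imwrite(f'pics/{n}.png',im);pickle.dump((s,c),open(n+'.pkl','wb'))
print(s['tool_pos'].round(4),s['tcp_rot'].round(3),R.from_rotvec(s['tcp_rot']).as_matrix().round(3).tolist(),s['q'].round(2),s['time'],s['wrist_force'].round(1),s['width'])
E
python3 snap.py w2
```

```text
[0.5861 0.1408 0.1281] [-1.562  0.208 -0.204] [[0.966, -0.003, 0.259], [-0.259, -0.001, 0.966], [-0.003, -1.0, -0.002]] [ 0.19  0.18  1.83 -0.    1.13 -1.11] 3.2 [ 0.2 -1.1 -0.1] 0.9933047543916654
```

View pics/w2.png

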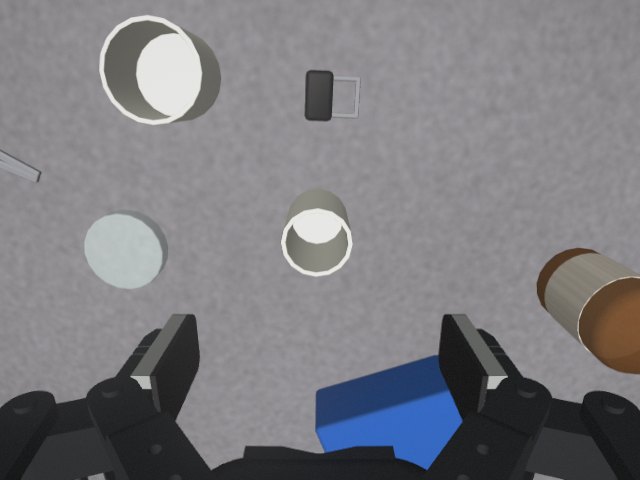

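```bash
python3 - <<'E'
from h import *
import pickle
s,c=pickle.load(open('w2.pkl','rb')); im=cv2.imread('pics/w2.png')
for n,uv,z in (('mid',(317,242),.061),('large',(151.5,70),.05)): print(n,atz(c,[uv],z).round(4))
for (x,y,z,r) in ((.588,.1395,.061,.022),(.467,.0755,.05,.03)):
    print(proj(c,circ(x,y,z,r)).min(0),proj(c,circ(x,y,z,r)).max(0))
crop(im,95,10,60+70,120,5,'pics/w2l.png');crop(im,270,190,100,100,5,'pics/w2m.png')
E
```

```text
mid [[0.5882 0.1394 0.061 ]]
large [[0.4679 0.0744 0.05  ]]
[280.73053601 206.22945323] [353.43817343 275.23932451]
[100.95816185  10.53779996] [205.24159814 121.97635691]
```

View pics/w2l.png

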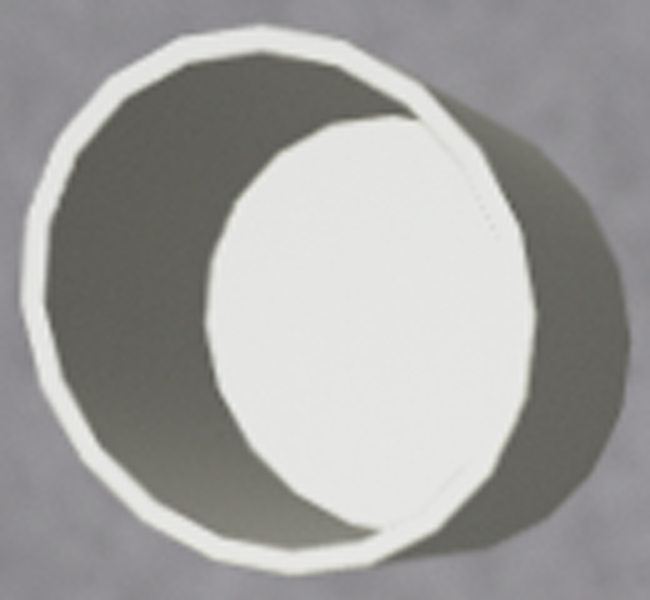

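View pics/w2m.png

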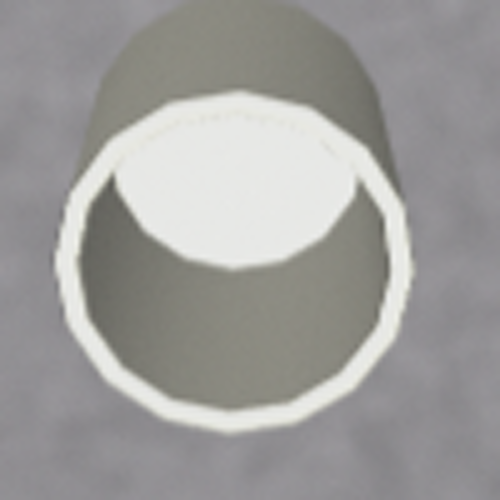

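```bash
cat >> h.py <<'E'
def fitrim(c,box,z,r,x0=(.5,.1)):
    b=np.array(box,float) # umin,umax,vmin,vmax
    def f(v):
        q=proj(c,circ(*v,z,r)); return np.array([q[:,0].min()+q[:,0].max()-b[0]-b[1],q[:,1].min()+q[:,1].max()-b[2]-b[3]])/2
    v=least_squares(f,x0,x_scale=.01).x; q=proj(c,circ(*v,z,r)); return v.round(4),np.r_[q[:,0].min(),q[:,0].max(),q[:,1].min(),q[:,1].max()].round(1)
E
python3 - <<'E'
from h import *
import pickle
s,c=pickle.load(open('w2.pkl','rb'))
print(fitrim(c,(281.2,352.4,208.4,276.6),.061,.022),fitrim(c,(99,201.6,15,125),.05,.03))
go([.588,.1395,.051])
E
```

```text
(array([0.589, 0.139]), array([280.5, 353.1, 208.1, 276.9])) (array([0.4684, 0.0732]), array([ 98.3, 202.3,  14.5, 125.5]))
t 3.25 row [ 0.06  7.88 -0.02  0.02 -0.    0.01]
```

>>> play_rows(
  series="0.1 4 0 0 0 0 7;0.1 8.2 0 0 0 0 6;0.1 8.2 0 0 0 0 6;0.1 8.2 0 0 0 0 3;0.1 8.2 0 0 0 0 3;0.1 8.2 0 0 0 0 3;0.1 8.2 0 0 0 0 3;0.1 8.2 0 0 0 0 3;0.1 8.2 0 0 0 0 3;0.1 8.2 0 0 0 0 3",
  newtons=30,
)

```text
time: 4.08
tool_pos: [0.5891, 0.1398, 0.0488]
tcp_rot: [-1.561, 0.206, -0.208]
wrist_force: [-0.9, -0.5, 0.5]
width: 0.354
```

```bash
python3 snap.py w3; python3 - <<'E'
from h import *
go([.588,.1395,.147])
E
```

```text
[0.5891 0.1398 0.0488] [-1.561  0.206 -0.208] [[0.965, 0.002, 0.261], [-0.261, -0.0, 0.965], [0.002, -1.0, 0.0]] [ 0.19  0.26  1.89 -0.    0.98 -1.11] 4.0833 [-0.9 -0.5  0.5] 0.35352701365585004
t 4.13 row [-0.06 -9.86 -0.04 -0.   -0.    0.06]
```

View pics/w3.png

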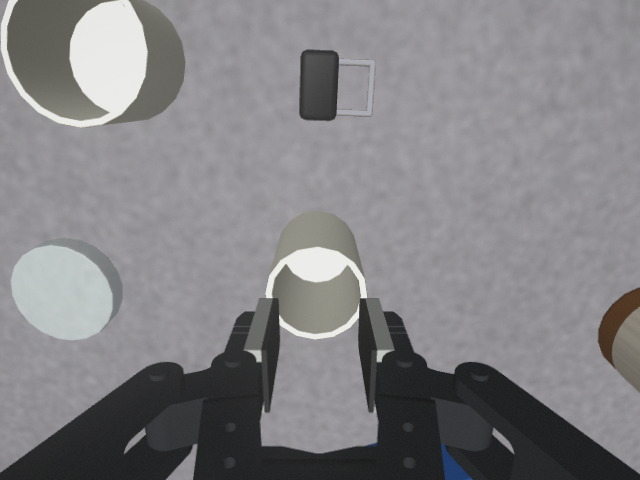

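```bash
python3 - <<'E'
from h import *
from workcell import bot
s=bot.read_state(); print(s['width'],s['wrist_force'],s['tool_pos'],s['time'])
im=cv2.imread('pics/w3.png'); crop(im,230,200,180,230,2.6,'pics/w3c.png')
cv2.imwrite('pics/s3.png',bot.read_camera('side'))
im=cv2.imread('pics/s3.png'); crop(im,240,200,160,160,3.7,'pics/s3c.png')
E
```

```text
0.3483675019915971 [-0.63445696  0.0287597   0.1492024 ] [0.58878074 0.13969283 0.04840979] 4.1333
```

View pics/w3c.png

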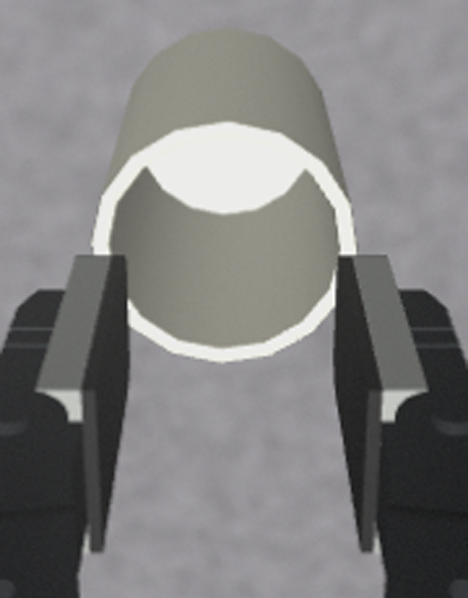

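View pics/s3c.png

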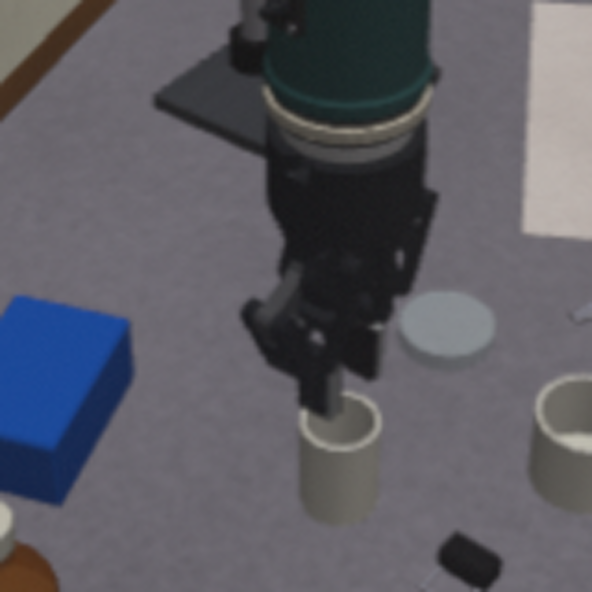

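```bash
python3 - <<'E'
from h import *
from workcell import bot
import pickle
s,W=pickle.load(open('w3.pkl','rb')); S=bot.calibration('side'); R0=R.from_rotvec(s['tcp_rot'])
for back in (0,.005,.01,.015,.02):
  for sg in (1,-1):
    P=[s['tool_pos']+R0.apply([dx,-back,sg*.015]) for dx in (-.011,.011)]
    print(back,sg,'wrist crop',((proj(W,P)-[230,200])*2.6).round(0).tolist(),'side crop',((proj(S,P)-[240,200])*3.7).round(0).tolist())
print(((proj(S,[[.588,.139,.061]])-[240,200])*3.7), ((proj(W,[[.588,.139,.061]])-[230,200])*2.6))
E
```

```text
0 1 wrist crop [[316.0, 159.0], [313.0, 275.0]] side crop [[337.0, 461.0], [304.0, 442.0]]
0 -1 wrist crop [[141.0, 159.0], [144.0, 275.0]] side crop [[370.0, 428.0], [337.0, 410.0]]
0.005 1 wrist crop [[318.0, 170.0], [315.0, 288.0]] side crop [[337.0, 454.0], [304.0, 436.0]]
0.005 -1 wrist crop [[139.0, 170.0], [142.0, 288.0]] side crop [[370.0, 422.0], [337.0, 404.0]]
0.01 1 wrist crop [[321.0, 181.0], [317.0, 302.0]] side crop [[337.0, 448.0], [304.0, 429.0]]
0.01 -1 wrist crop [[136.0, 181.0], [140.0, 302.0]] side crop [[370.0, 415.0], [337.0, 397.0]]
0.015 1 wrist crop [[323.0, 193.0], [320.0, 317.0]] side crop [[337.0, 441.0], [304.0, 423.0]]
0.015 -1 wrist crop [[134.0, 193.0], [137.0, 317.0]] side crop [[370.0, 408.0], [337.0, 391.0]]
0.02 1 wrist crop [[326.0, 206.0], [322.0, 332.0]] side crop [[337.0, 435.0], [304.0, 416.0]]
0.02 -1 wrist crop [[131.0, 206.0], [135.0, 332.0]] side crop [[370.0, 402.0], [337.0, 384.0]]
[[339.35505681 418.83485761]] [[222.29814686 244.18055316]]
```

>>> play_rows(
  series="0 0 0 0 0 0 7;0 0 0 0 0 0 7;0 0 0 0 0 0 7;0 0 0 0 0 0 7;0 0.5 0 0 0 0 7;0 2 0 0 0 0 7;0 3.6 0 0 0 0 7;0 3.6 0 0 0 0 7",
)

```text
time: 4.85
tool_pos: [0.5856, 0.1391, 0.0086]
tcp_rot: [-1.563, 0.211, -0.203]
wrist_force: [-1.1, 0.5, -1.2]
width: 0.823
```

```bash
python3 snap.py w4;python3 - <<'E'
from h import *
from workcell import bot
im=bot.read_camera('side');cv2.imwrite('pics/s4.png',im); a=cv2.resize(im[220:380,240:400],None,fx=2.5,fy=2.5,interpolation=2)
b=cv2.imread('pics/w4.png')[150:450,160:480]; b=cv2.resize(b,(400,400)); cv2.imwrite('pics/c4.png',np.hstack([a,b]))
E
```

```text
[0.5856 0.1391 0.0086] [-1.563  0.211 -0.203] [[0.965, -0.005, 0.26], [-0.26, -0.001, 0.965], [-0.005, -1.0, -0.003]] [ 0.19  0.31  1.92 -0.    0.92 -1.11] 4.85 [-1.1  0.5 -1.2] 0.8225232983773904
```

View pics/c4.png

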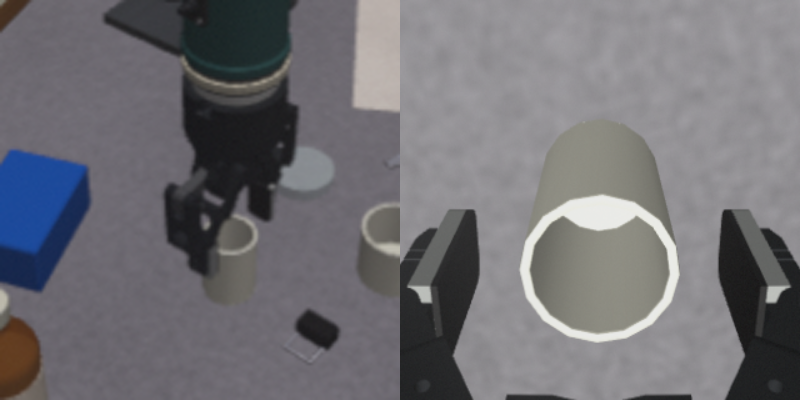

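```bash
cat >> h.py <<'E'
def toolcal():
    w=np.load('wc.npz'); from workcell import bot
    c=dict(bot.calibration('wrist')); c['origin']=w['off'].copy(); c['rotation']=R.from_matrix(w['rot']).as_rotvec(); return c
def proj_t(P): return proj(toolcal(),P)  # points in tool frame
def fitrim_t(box,r,y=None):
    "rim centre in tool frame from bbox; solves x,z and depth y from size if y None"
    b=np.array(box,float); c=toolcal()
    def q(v):
        a=np.linspace(0,2*np.pi,90); yy=v[2] if y is None else y
        p=proj(c,np.c_[v[0]+r*np.cos(a),0*a+yy,v[1]+r*np.sin(a)]); return np.r_[p[:,0].min(),p[:,0].max(),p[:,1].min(),p[:,1].max()]
    x=least_squares(lambda v:q(v)-b,[0,0,-.03],x_scale=.01).x; return x.round(4),(q(x)-b).round(1)
E
python3 - <<'E'
from h import *
print(fitrim_t((256.8,383,296,406),.022))
print(fitrim_t((281.2,352.4,208.4,276.6),.022))
from workcell import bot
for i in range(4):
    s=bot.read_state(); print(s['time'],s['tool_pos'])
E
```

```text
(array([ 0.0051, -0.0002, -0.0492]), array([-0.3,  0.3,  0.4, -0.4]))
(array([ 0.0053, -0.0018,  0.0704]), array([-0.2,  0.2,  0.2, -0.2]))
4.95 [0.58752049 0.1394605  0.01111448]
4.95 [0.58752049 0.1394605  0.01111448]
4.95 [0.58752049 0.1394605  0.01111448]
4.95 [0.58752049 0.1394605  0.01111448]
```

>>> play_rows(
  series="0.2 0 0 0 0 0 7;0.2 0 0 0 0 0 3.5;0.2 0 0 0 0 0 3.5;0.2 0 0 0 0 0 3.5;0.2 0 0 0 0 0 3.5;0.2 0 0 0 0 0 3.5;0.2 0 0 0 0 0 3.5",
  newtons=30,
)

```text
time: 5.53
tool_pos: [0.5905, 0.139, 0.0124]
tcp_rot: [-1.561, 0.207, -0.207]
wrist_force: [-1.2, -0.9, 6.0]
width: 0.502
```

```bash
python3 snap.py w5;python3 - <<'E'
from h import *
b=cv2.imread('pics/w5.png'); crop(b,180,200,280,250,2.8,'pics/w5c.png')
E
```

```text
[0.5905 0.139  0.0124] [-1.561  0.207 -0.207] [[0.965, 0.0, 0.26], [-0.26, -0.001, 0.965], [0.0, -1.0, -0.0]] [ 0.19  0.31  1.91 -0.    0.92 -1.12] 5.5333 [-1.2 -0.9  6. ] 0.502276999525716
```

View pics/w5c.png

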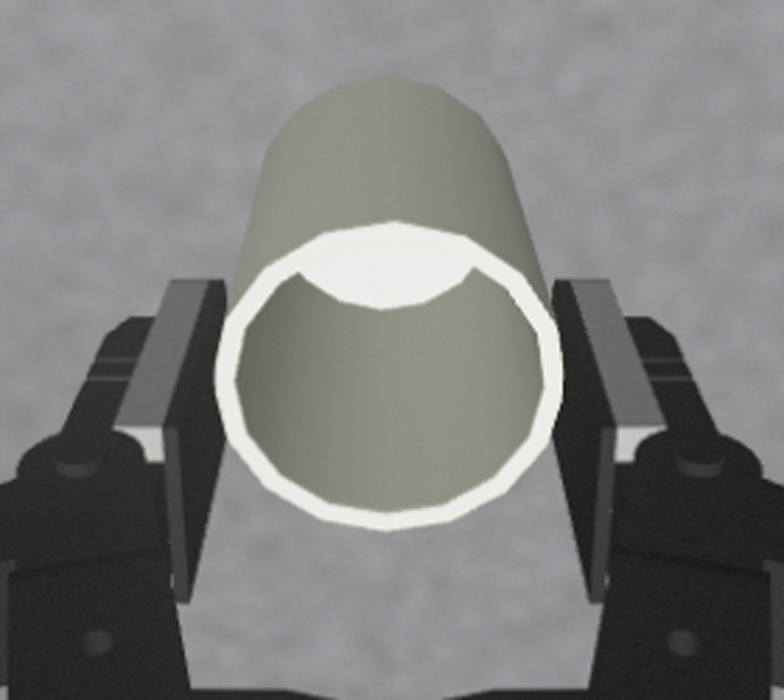

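>>> play_rows(
  series="0 -1 0 0 0 0 3.5;0 -3 0 0 0 0 3.5;0 -5.5 0 0 0 0 3.5;-0.8 -7.2 -0.7 0 0 0 3.5;-3 -7.2 -2.8 0 0 0 3.5;-5.5 -7.2 -5.2 0 0 0 3.5;-8 -7.2 -7.6 0 0 0 3.5;-9.6 -7.2 -9.1 0 0 0 3.5;-9.9 -7.2 -9.5 0 0 0 3.5;-9.9 -7.2 -9.5 0 0 0 3.5;-9.9 -7.2 -9.5 0 0 0 3.5",
)

```text
time: 6.5
tool_pos: [0.4712, 0.0734, 0.085]
tcp_rot: [-1.561, 0.205, -0.209]
wrist_force: [0.4, 0.9, -0.1]
width: 0.503
```

```bash
python3 snap.py w6;python3 - <<'E'
from h import *
print(fitrim_t((256.8,381,279.3,389.3),.022))
b=cv2.imread('pics/w6.png'); crop(b,180,170,280,230,2.8,'pics/w6c.png')
E
```

```text
[0.4712 0.0734 0.085 ] [-1.561  0.205 -0.209] [[0.965, 0.002, 0.261], [-0.261, -0.0, 0.965], [0.002, -1.0, 0.001]] [ 0.1  -0.01  2.13 -0.    1.02 -1.2 ] 6.5 [ 0.4  0.9 -0.1] 0.5029672181223043
(array([ 0.0009, -0.0005, -0.0452]), array([-0.3,  0.3,  0.4, -0.4]))
```

View pics/w6c.png

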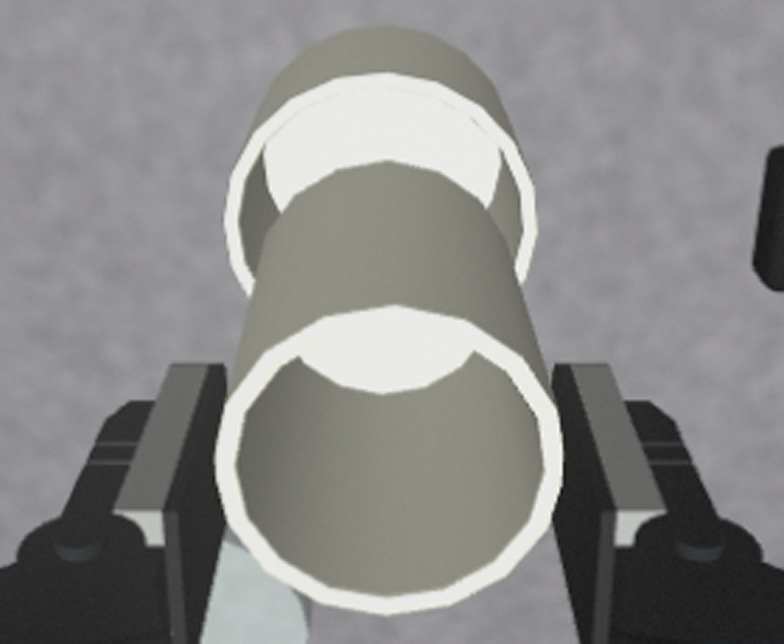

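```bash
python3 - <<'E'
from h import *
c=toolcal()
def f(v,n=False):
    a=np.linspace(0,2*np.pi,90); p=proj(c,np.c_[v[0]+.030*np.cos(a),0*a+v[2],v[1]+.030*np.sin(a)]); return np.array([p[:,0].min()-260.4,p[:,0].max()-371.8,p[:,1].min()-195.7])
print(least_squares(f,[0,0,.03],x_scale=.01).x.round(4))
for y in (.031,.034,.037): print(y,least_squares(lambda v:f([v[0],v[1],y]),[0,0],x_scale=.01).x.round(4))
for i in range(1):
    from workcell import bot
    print(bot.read_state()['tool_pos'])
E
```

```text
[-0.0015 -0.002   0.0388]
0.031 [-0.0031 -0.0019]
0.034 [-0.0025 -0.002 ]
0.037 [-0.0018 -0.002 ]
[0.47171618 0.07356426 0.08509891]
```

>>> play_rows(
  series="-0.3 0 -0.15 0 0 0 3.5;-0.3 0.5 -0.15 0 0 0 3.5;-0.3 1.5 -0.15 0 0 0 3.5;-0.3 2.5 -0.15 0 0 0 3.5;-0.3 3.5 -0.15 0 0 0 3.5;-0.3 4.5 -0.15 0 0 0 3.5;-0.3 5.3 -0.15 0 0 0 3.5;-0.3 5.8 -0.15 0 0 0 3.5;-0.3 6 -0.15 0 0 0 3.5;-0.3 6 -0.15 0 0 0 3.5",
)

```text
time: 7.38
tool_pos: [0.468, 0.0728, 0.0243]
tcp_rot: [-1.561, 0.206, -0.208]
wrist_force: [-0.2, -0.3, -1.3]
width: 0.5
```

```bash
python3 snap.py w7;python3 - <<'E'
from h import *
b=cv2.imread('pics/w7.png'); crop(b,180,170,280,230,2.8,'pics/w7c.png')
E
```

```text
[0.468  0.0728 0.0243] [-1.561  0.206 -0.208] [[0.965, 0.001, 0.261], [-0.261, -0.0, 0.965], [0.001, -1.0, 0.0]] [ 0.1   0.06  2.19 -0.    0.89 -1.2 ] 7.3833 [-0.2 -0.3 -1.3] 0.5000464346266195
```

View pics/w7c.png

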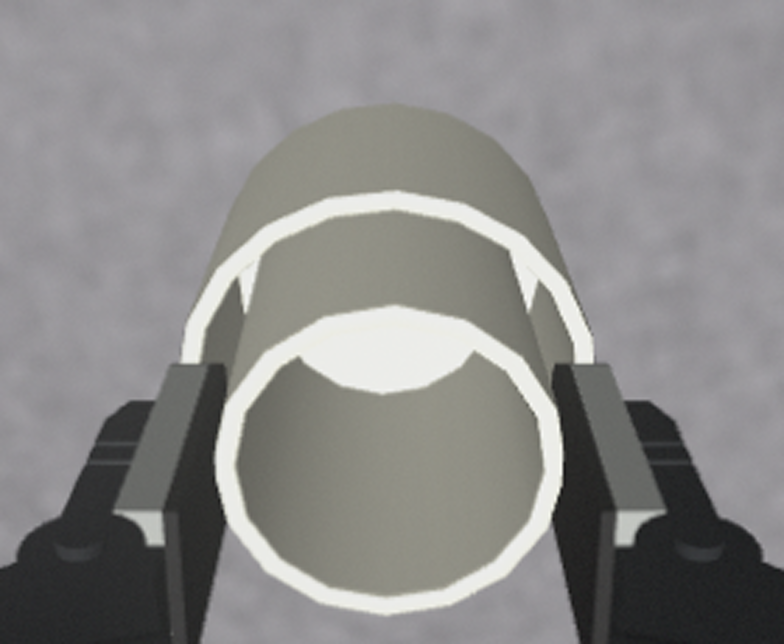

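>>> play_rows(
  series="0 0.1 0 0 0 0 3.5;0 0.2 0 0 0 0 3.5;0 0.3 0 0 0 0 3.5;0 0.35 0 0 0 0 3.5;0 0.35 0 0 0 0 4.6;0 0.35 0 0 0 0 5;0 0.35 0 0 0 0 5.5;0 0.35 0 0 0 0 6;0 -1 0 0 0 0 6;0 -4 0 0 0 0 6;0 -7.5 0 0 0 0 6;0 -9 0 0 0 0 6",
)

```text
time: 8.43
tool_pos: [0.4708, 0.0731, 0.1191]
tcp_rot: [-1.559, 0.201, -0.213]
wrist_force: [1.5, -0.1, 0.1]
width: 0.702
```

```bash
python3 snap.py w8;python3 - <<'E'
from h import *
go([.433,.2755,.12])
E
```

```text
[0.4708 0.0731 0.1191] [-1.559  0.201 -0.213] [[0.965, 0.008, 0.261], [-0.261, 0.0, 0.965], [0.007, -1.0, 0.002]] [ 0.1  -0.06  2.11 -0.    1.08 -1.2 ] 8.4333 [ 1.5 -0.1  0.1] 0.7020984825317745
t 8.48 row [-9.1   0.11 18.48 -0.23 -0.    0.65]
```

View pics/w8.png

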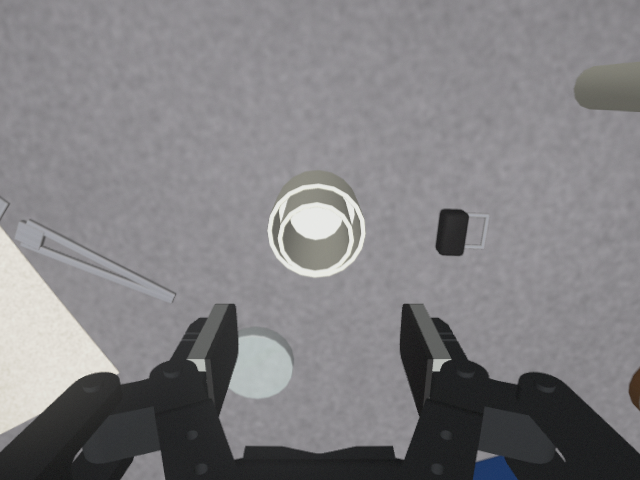

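>>> play_rows(
  series="-1 0 2 0 0 0 6;-3 0 6 0 0 0 6;-5 0 10 0 0 0 6;-7 0 14 0 0 0 6;-8.5 0 17.2 0 0 0 6;-9.1 0 18.5 0 0 0 6;-9.1 0 18.5 0 0 0 6;-9.1 0 18.5 0 0 0 6",
)

```text
time: 9.15
tool_pos: [0.4324, 0.2763, 0.1205]
tcp_rot: [-1.56, 0.196, -0.213]
wrist_force: [0.1, -1.3, 0.4]
width: 0.701
```

```bash
python3 snap.py w9;python3 - <<'E'
from h import *
b=cv2.imread('pics/w9.png'); crop(b,240,160,160,140,4,'pics/w9c.png')
E
```

```text
[0.4324 0.2763 0.1205] [-1.56   0.196 -0.213] [[0.966, 0.011, 0.258], [-0.258, 0.0, 0.966], [0.011, -1.0, 0.003]] [ 0.52  0.01  2.04 -0.01  1.08 -0.78] 9.15 [ 0.1 -1.3  0.4] 0.701448344332846
```

View pics/w9c.png

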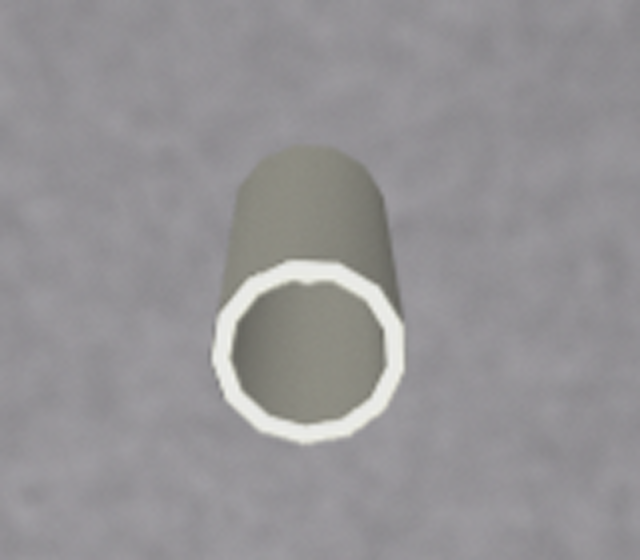

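```bash
python3 - <<'E'
from h import *
import pickle
s,c=pickle.load(open('w9.pkl','rb'))
b=(293,341.2,225,270.8)
print(fitrim_t(b,.014,.05),fitrim(c,b,.072,.014,(.43,.27)))
go([.433,.2755,.12])
# check orientation reading averaging via wrist_rot in several frames
E
```

```text
(array([ 0.0014, -0.0015, -0.03  ]), array([-0.6,  0.6, -0.4,  0.5])) (array([0.4329, 0.2757]), array([292.2, 342. , 224.5, 271.3]))
t 9.2 row [ 0.03  0.05  0.03 -0.16  0.07  0.62]
```

>>> play_rows(
  series="0 2.5 0 0 0 0.6 5.5;0 5.5 0 0 0 0.6 5.5;0 8 0 0 0 0.6 5.5;0 9.3 0 0 0 0.6 5.5;0 9.5 0 0 0 0.6 5.5;0 9.5 0 0 0 0.6 2;0 9.5 0 0 0 0.6 2;0 9.5 0 0 0 0.6 2;0 9.5 0 0 0 0.6 2;0 9.5 0 0 0 0.6 2;0 9.5 0 0 0 0.6 2;0 9.5 0 0 0 0.6 2",
  newtons=30,
)

```text
time: 10.2
tool_pos: [0.4348, 0.2758, 0.0269]
tcp_rot: [-1.557, 0.203, -0.208]
wrist_force: [0.4, -1.6, 5.0]
width: 0.304
```

```bash
python3 snap.py w10;python3 - <<'E'
from h import *
b=cv2.imread('pics/w10.png'); crop(b,180,200,280,250,2.8,'pics/w10c.png')
go([.433,.2755,.12])
E
```

```text
[0.4348 0.2758 0.0269] [-1.557  0.203 -0.208] [[0.966, 0.003, 0.259], [-0.259, 0.003, 0.966], [0.002, -1.0, 0.004]] [ 0.52  0.13  2.1   0.    0.9  -0.79] 10.2 [ 0.4 -1.6  5. ] 0.3041375907940287
t 10.25 row [-0.15 -9.31 -0.04 -0.24  0.09  0.13]
```

View pics/w10c.png

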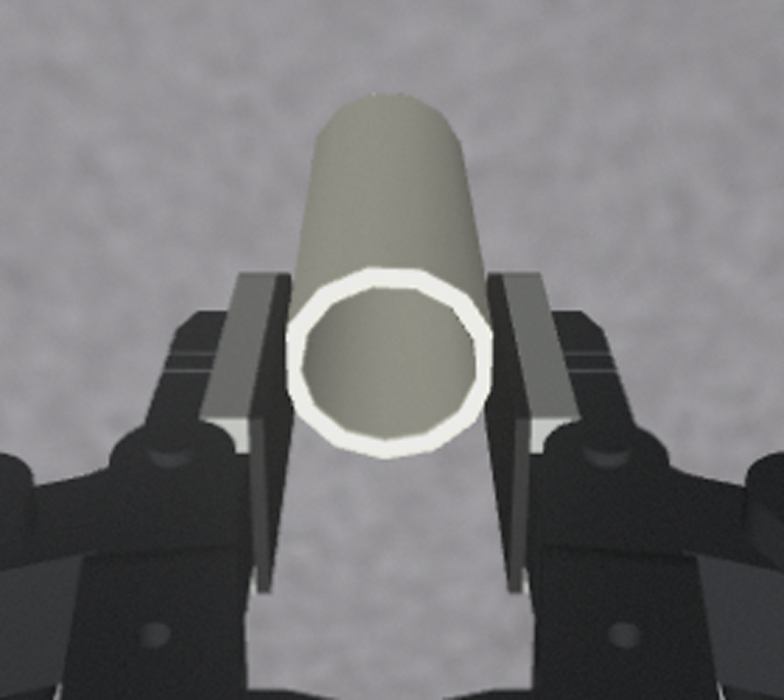

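```bash
python3 - <<'E'
from h import *
b=cv2.imread('pics/w8.png'); crop(b,250,160,130,130,5,'pics/w8c.png')
print(fitrim_t((282.1,356.4,295,363.9),.014))
E
```

```text
(array([ 0.0021, -0.0004, -0.0386]), array([-0.9,  0.9,  1. , -1. ]))
```

View pics/w8c.png

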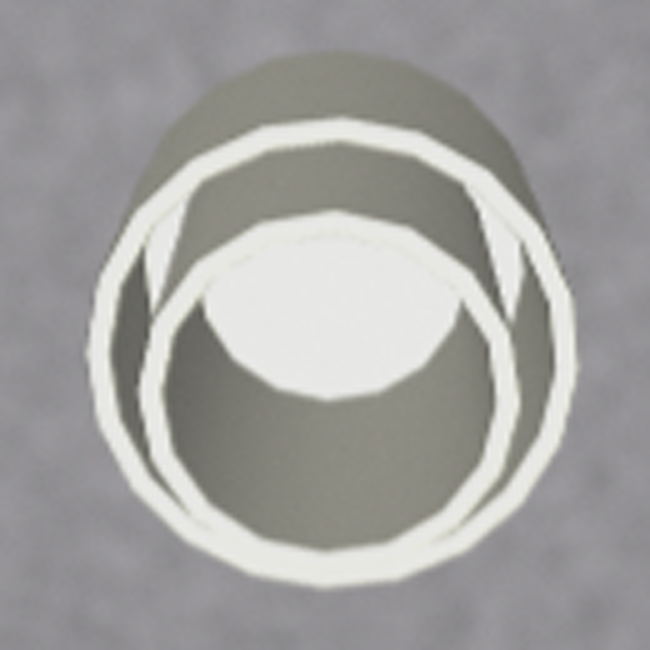

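```bash
python3 - <<'E'
from h import *
for y in (-.0386,-.046): print(fitrim_t((282.1,356.4,295,363.9),.014,y))
print(fitrim_t((277.6,354,202,272.5),.022,.053))
E
```

```text
(array([ 0.0021, -0.0004, -0.03  ]), array([-0.9,  0.9,  1. , -1. ]))
(array([-0.0021, -0.0004, -0.03  ]), array([-3. ,  3. , -0.7,  1. ]))
(array([-0.0036, -0.0022, -0.03  ]), array([-0.5,  0.5, -1.4,  1.6]))
```

>>> play_rows(
  series="0 -1 0 0 0 0 2;0 -3.5 0 0 0 0 2;0 -6.5 0 0 0 0 2;0 -8.8 0 0 0 0 2;0.6 -9.3 -1.3 0 0 0 2;2 -9.3 -4.3 0 0 0 2;3.7 -9.3 -8 0 0 0 2;5.4 -9.3 -11.6 0 0 0 2;7 -9.3 -15 0 0 0 2;8.2 -9.3 -17.7 0 0 0 2;8.6 -9.3 -18.5 0 0 0 2;8.6 -9.3 -18.5 0 0 0 2",
)

```text
time: 11.25
tool_pos: [0.4698, 0.0728, 0.1196]
tcp_rot: [-1.557, 0.206, -0.211]
wrist_force: [0.1, 0.0, -0.5]
width: 0.303
```

>>> play_rows(
  series="0 0 0 0 0 0 2;0 0 0 0 0 0 2",
)

```text
time: 11.42
tool_pos: [0.4697, 0.0736, 0.1198]
tcp_rot: [-1.556, 0.206, -0.21]
wrist_force: [-0.1, 0.6, -1.2]
width: 0.303
```

```bash
python3 snap.py w11;python3 - <<'E'
from h import *
b=cv2.imread('pics/w11.png'); crop(b,180,170,280,230,2.8,'pics/w11c.png')
go([.468,.074,.119])
E
```

```text
[0.4697 0.0736 0.1198] [-1.556  0.206 -0.21 ] [[0.965, 0.003, 0.262], [-0.262, 0.004, 0.965], [0.002, -1.0, 0.005]] [ 0.1  -0.06  2.1   0.    1.09 -1.21] 11.4167 [-0.1  0.6 -1.2] 0.3029856525298769
t 11.47 row [-0.16  0.07 -0.04 -0.27 -0.05  0.13]
```

View pics/w11c.png

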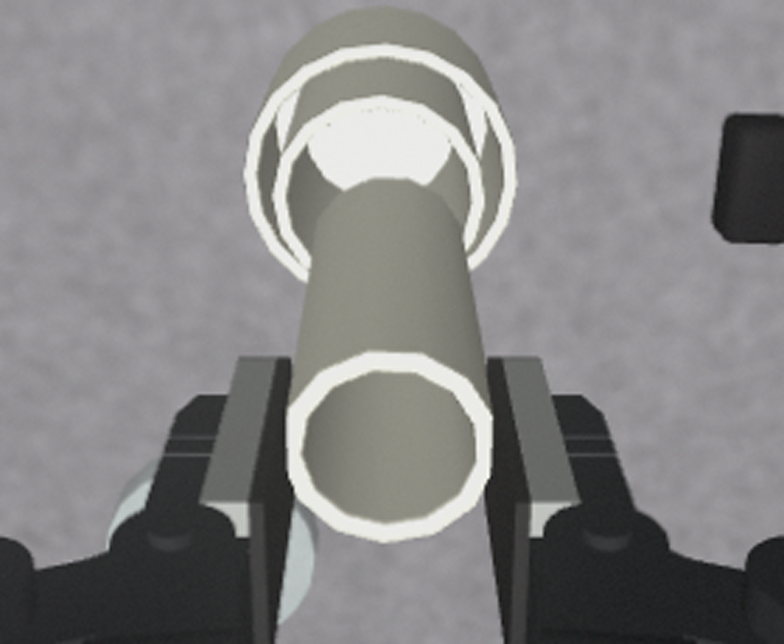

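```bash
python3 - <<'E'
from h import *
c=toolcal(); a=np.linspace(0,2*np.pi,90)
def bb(x,z,y,r):
    p=proj(c,np.c_[x+r*np.cos(a),0*a+y,z+r*np.sin(a)]); return np.r_[p[:,0].min(),p[:,0].max(),p[:,1].min(),p[:,1].max()]
for k in (1,.98):
    f=lambda v: np.r_[bb(v[0],v[1],v[2],.014*k)-[282.1,356.4,295.4,363.9], bb(v[0],v[1],v[2]+.072,.014*k)[2]-233.2]
    v=least_squares(f,[0,0,-.04],x_scale=.01).x; print('small',v.round(4),f(v).round(1))
    g=lambda v: np.r_[bb(v[0],v[1],v[4],.022*k)[:3]-[277.5,353.2,203.9], bb(v[2],v[3],v[4]+.016,.030*k)[:3]-[267.5,364.6,185.7]]
    w=least_squares(g,[0,0,0,0,.05],x_scale=.01).x; print('mid,large',w.round(4),g(w).round(1))
    for y in (.050,.053,.056):
        h=lambda v: np.r_[bb(v[0],v[1],y,.022*k)[:3]-[277.5,353.2,203.9], bb(v[2],v[3],y+.016,.030*k)[:3]-[267.5,364.6,185.7]]
        u=least_squares(h,[0,0,0,0],x_scale=.01).x; print(y,u.round(4),h(u).round(1))
E
```

```text
small [ 0.0013 -0.0004 -0.0399] [-1.3  1.3  0.1 -0.8  1. ]
mid,large [-0.0006 -0.0025  0.0001 -0.0022  0.0575] [ 0. -0. -0. -0.  0.  0.]
0.05 [-0.0024 -0.0025 -0.0013 -0.0022] [-1.2  1.2  0.1 -1.5  1.5  0.1]
0.053 [-0.0017 -0.0025 -0.0008 -0.0022] [-0.7  0.7  0.  -0.9  0.9  0.1]
0.056 [-0.001  -0.0025 -0.0002 -0.0022] [-0.2  0.2  0.  -0.3  0.3  0. ]
small [ 0.0001 -0.0004 -0.042 ] [-1.1  1.1  0.4 -0.9  0.6]
mid,large [-0.0022 -0.0025 -0.0015 -0.0022  0.0527] [-0.  0.  0.  0. -0. -0.]
0.05 [-0.0028 -0.0025 -0.002  -0.0022] [-0.5  0.5  0.  -0.5  0.5  0. ]
0.053 [-0.0021 -0.0025 -0.0014 -0.0022] [ 0.  -0.  -0.   0.1 -0.1 -0. ]
0.056 [-0.0014 -0.0025 -0.0009 -0.0022] [ 0.5 -0.5 -0.   0.6 -0.6 -0. ]
```

>>> play_rows(
  series="-0.2 0 -0.2 -0.2 0 0 2;-0.2 0.4 -0.2 -0.2 0 0 2;-0.2 1.4 -0.2 -0.2 0 0 2;-0.2 2.4 -0.2 -0.2 0 0 2;-0.2 3.4 -0.2 -0.2 0 0 2;-0.2 4.4 -0.2 -0.2 0 0 2;-0.2 5.4 -0.2 -0.2 0 0 2;-0.2 6.4 -0.2 -0.2 0 0 2;-0.2 7 -0.2 -0.2 0 0 2;-0.2 7.3 -0.2 -0.2 0 0 2;-0.2 7.5 -0.2 -0.2 0 0 2;-0.2 7.5 -0.2 -0.2 0 0 2",
)

```text
time: 12.47
tool_pos: [0.4674, 0.0728, 0.0444]
tcp_rot: [-1.56, 0.206, -0.209]
wrist_force: [0.5, -0.2, -0.0]
width: 0.302
```

```bash
python3 snap.py w12;python3 - <<'E'
from h import *
b=cv2.imread('pics/w12.png'); crop(b,180,170,280,230,2.8,'pics/w12c.png')
E
```

```text
[0.4674 0.0728 0.0444] [-1.56   0.206 -0.209] [[0.965, 0.002, 0.262], [-0.262, 0.0, 0.965], [0.002, -1.0, 0.001]] [ 0.1   0.03  2.17  0.    0.93 -1.2 ] 12.4667 [ 0.5 -0.2 -0. ] 0.30246709724446186
```

View pics/w12c.png

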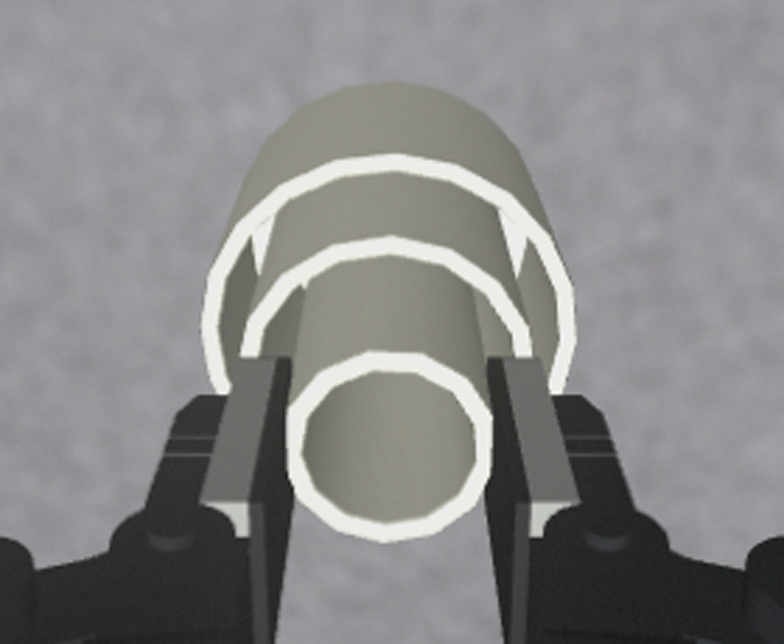

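>>> play_rows(
  series="0 0.1 0 0 0 0 2;0 0.2 0 0 0 0 2;0 0.3 0 0 0 0 2;0 0.35 0 0 0 0 2;0 0.4 0 0 0 0 2;0 0.4 0 0 0 0 2",
)

```text
time: 13.02
tool_pos: [0.4677, 0.0728, 0.0408]
tcp_rot: [-1.56, 0.206, -0.21]
wrist_force: [-0.5, 0.8, -1.3]
width: 0.303
```

>>> play_rows(
  series="0 0.05 0 0 0 0 2;0 0.1 0 0 0 0 2;0 0.15 0 0 0 0 2;0 0.15 0 0 0 0 2",
)

```text
time: 13.35
tool_pos: [0.4675, 0.0728, 0.0392]
tcp_rot: [-1.56, 0.206, -0.21]
wrist_force: [-0.0, -1.1, -1.0]
width: 0.301
```

```bash
python3 snap.py w13;python3 - <<'E'
from h import *
b=cv2.imread('pics/w13.png'); crop(b,180,170,280,230,2.8,'pics/w13c.png')
E
```

```text
[0.4675 0.0728 0.0392] [-1.56   0.206 -0.21 ] [[0.965, 0.003, 0.261], [-0.262, 0.0, 0.965], [0.002, -1.0, 0.001]] [ 0.1   0.04  2.18  0.    0.92 -1.2 ] 13.35 [-0.  -1.1 -1. ] 0.30121640615461087
```

View pics/w13c.png

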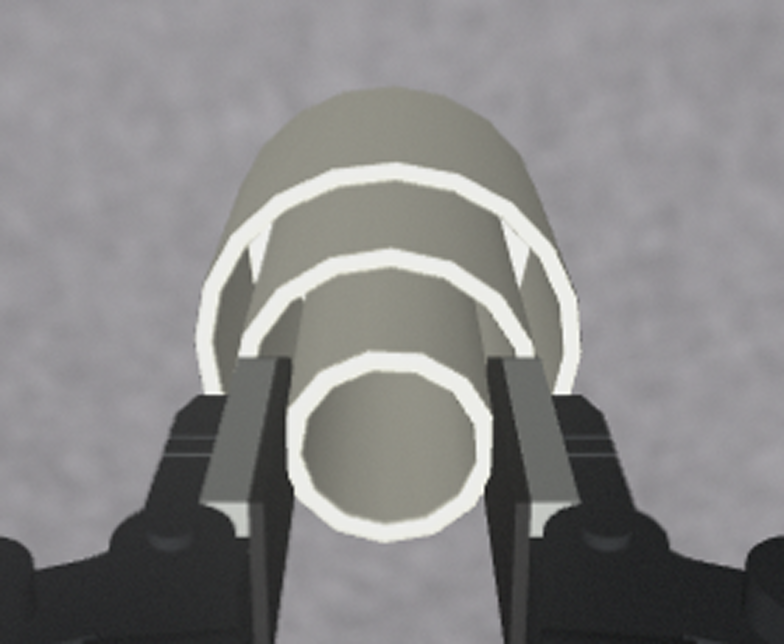

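```bash
python3 - <<'E'
from h import *
c=toolcal(); a=np.linspace(0,2*np.pi,90)
def bb(x,z,y,r):
    p=proj(c,np.c_[x+r*np.cos(a),0*a+y,z+r*np.sin(a)]); return np.r_[p[:,0].min(),p[:,0].max(),p[:,1].min(),p[:,1].max()]
for k in (1,.98):
  for n,ob in (('w12',(203,577,153,235)),('w13',(196,581,161,247))):
    L,Rr,t,m=180+ob[0]/2.8,180+ob[1]/2.8,170+ob[2]/2.8,170+ob[3]/2.8
    f=lambda v: np.r_[bb(v[0],v[1],v[2],.03*k)[:3]-[L,Rr,t]]
    v=least_squares(f,[0,0,0.01],x_scale=.01).x
    print(n,k,'large',v.round(4),'=> small y at home',(v[2]-.032).round(4),f(v).round(1))
E
```

```text
w12 1 large [ 0.0022 -0.0003 -0.0023] => small y at home -0.0343 [-0.  0.  0.]
w13 1 large [ 0.0018 -0.0006 -0.0079] => small y at home -0.0399 [-0.  0.  0.]
w12 0.98 large [ 0.0005 -0.0003 -0.0057] => small y at home -0.0377 [0. 0. 0.]
w13 0.98 large [ 0.0002 -0.0006 -0.0112] => small y at home -0.0432 [-0.  0.  0.]
```

>>> play_rows(
  series="0 0.05 0 0 0 0 2;0 0.1 0 0 0 0 2;0 0.15 0 0 0 0 2;0 0.15 0 0 0 0 2",
)

```text
time: 13.73
tool_pos: [0.4674, 0.0728, 0.0375]
tcp_rot: [-1.56, 0.206, -0.209]
wrist_force: [-0.2, 1.1, -0.2]
width: 0.3
```

>>> play_rows(
  series="0 0.03 0 0 0 0 2;0 0.06 0 0 0 0 2;0 0.1 0 0 0 0 2;0 0.1 0 0 0 0 2",
)

```text
time: 14.07
tool_pos: [0.4677, 0.0727, 0.0369]
tcp_rot: [-1.56, 0.206, -0.21]
wrist_force: [-0.1, 0.1, 2.5]
width: 0.301
```

>>> play_rows(
  series="0 0 0 0 0 0 3;0 0 0 0 0 0 3.5;0 0 0 0 0 0 4.2;0 0 0 0 0 0 5;0 -1 0 0 0 0 5;0 -3 0 0 0 0 5.5;0 -6 0 0 0 0 7;0 -8.5 0 0 0 0 8.5;0 -8.5 0 0 0 0 8.5",
)

```text
time: 14.82
tool_pos: [0.4721, 0.0732, 0.1285]
tcp_rot: [-1.557, 0.197, -0.218]
wrist_force: [1.1, -0.3, 1.3]
width: 0.997
```

```bash
python3 snap.py w14;python3 - <<'E'
from h import *
from workcell import bot
b=cv2.imread('pics/w14.png'); a=b[130:330,220:420]
s=bot.read_camera('side'); cv2.imwrite('pics/s14.png',s)
cv2.imwrite('pics/c14.png',np.hstack([cv2.resize(a,(400,400),interpolation=2),cv2.resize(s[250:370,330:450],(400,400),interpolation=2)]))
go([.4675,.073,.05])
E
```

```text
[0.4721 0.0732 0.1285] [-1.557  0.197 -0.218] [[0.965, 0.013, 0.261], [-0.261, 0.002, 0.965], [0.013, -1.0, 0.005]] [ 0.1  -0.07  2.1   0.    1.1  -1.2 ] 14.8167 [ 1.1 -0.3  1.3] 0.9971440997741023
t 14.92 row [-0.2   7.4  -0.05 -0.15 -0.06  0.37]
```

View pics/c14.png

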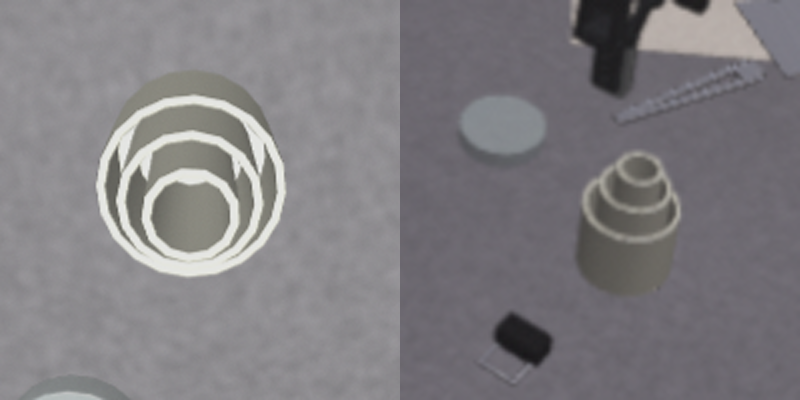

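```bash
python3 - <<'E'
from h import *
for k in (1,.98): print(fitrim_t((268.5,362.5,177.5,268),.03*k,.074))
go([.4675,.073,-.012])
E
```

```text
(array([-0.0057, -0.0025, -0.03  ]), array([-1.8,  1.8, -1.5,  1.8]))
(array([-0.0058, -0.0025, -0.03  ]), array([-0.8,  0.8, -0.6,  0.8]))
t 14.92 row [-0.24 13.6  -0.06 -0.15 -0.06  0.37]
```

>>> play_rows(
  series="-0.2 1 -0.1 0 0 0.3 8.5;-0.5 3.5 -0.2 0 0 0.3 8.5;-0.5 6.5 -0.2 0 0 0.3 8.5;-0.5 9 -0.2 0 0 0.3 8.5;-0.5 10.4 -0.2 0 0 0.3 8.5;-0.5 10.6 -0.2 0 0 0.3 8.5;-0.5 10.6 -0.2 0 0 0.3 8.5",
)

```text
time: 15.5
tool_pos: [0.4613, 0.072, 0.0152]
tcp_rot: [-1.56, 0.211, -0.204]
wrist_force: [0.6, 0.6, 0.7]
width: 0.994
```

```bash
python3 snap.py w15;python3 - <<'E'
from h import *
from workcell import bot
b=cv2.imread('pics/w15.png'); a=b[200:480,140:500]
s=bot.read_camera('side'); cv2.imwrite('pics/s15.png',s)
cv2.imwrite('pics/c15.png',np.hstack([cv2.resize(a,(514,400),interpolation=2),cv2.resize(s[235:375,330:430],(286,400),interpolation=2)]))
go([.4675,.073,-.012])
E
```

```text
[0.4613 0.072  0.0152] [-1.56   0.211 -0.204] [[0.965, -0.004, 0.261], [-0.261, 0.002, 0.965], [-0.005, -1.0, 0.0]] [ 0.1   0.07  2.2   0.    0.88 -1.21] 15.5 [0.6 0.6 0.7] 0.9942738534514819
t 15.6 row [ 0.29  2.99  0.14 -0.14 -0.06  0.04]
```

View pics/c15.png

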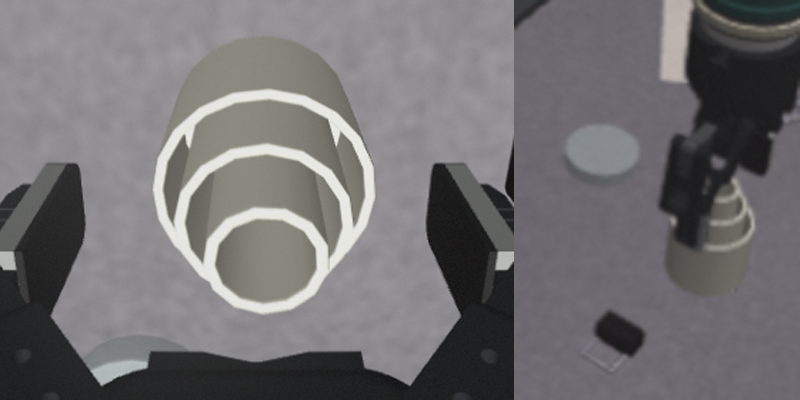

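```bash
python3 - <<'E'
from h import *
c=toolcal(); a=np.linspace(0,2*np.pi,90)
def bb(x,z,y,r):
    p=proj(c,np.c_[x+r*np.cos(a),0*a+y,z+r*np.sin(a)]); return np.r_[p[:,0].min(),p[:,0].max(),p[:,1].min()]
for k in (1,.98):
    f=lambda v: bb(*v,.03*k)-[247.1,402.6,263]
    print(least_squares(f,[0,0,-.03],x_scale=.01).x.round(4))
# pads near-tip, half opening .0425
for b in (.04,.0445,.048): print(b,proj_t([[-.0085,-b,-.0425],[-.0085,-b,.0425]]).round(0).tolist())
E
```

```text
[ 0.0078  0.0018 -0.0326]
[ 0.0061  0.0017 -0.0355]
0.04 [[202.0, 306.0], [439.0, 306.0]]
0.0445 [[198.0, 312.0], [442.0, 312.0]]
0.048 [[196.0, 317.0], [445.0, 317.0]]
```

>>> play_rows(
  series="0.4 0.3 0.15 0 0 0 8.5;0.4 1.3 0.15 0 0 0 8.5;0.4 2.2 0.15 0 0 0 8.5;0.4 2.7 0.15 0 0 0 8.5;0.4 2.7 0.15 0 0 0 8.5;0.4 2.7 0.15 0 0 0 7;0.4 2.7 0.15 0 0 0 6.3;0.4 2.7 0.15 0 0 0 5;0.4 2.7 0.15 0 0 0 5;0.4 2.7 0.15 0 0 0 5;0.4 2.7 0.15 0 0 0 5;0.4 2.7 0.15 0 0 0 5",
  newtons=60,
)

```text
time: 16.6
tool_pos: [0.4694, 0.0728, -0.0084]
tcp_rot: [-1.558, 0.206, -0.209]
wrist_force: [0.1, -0.6, 5.1]
width: 0.668
```

```bash
python3 snap.py w16;python3 - <<'E'
from h import *
from workcell import bot
b=cv2.imread('pics/w16.png'); a=b[200:480,140:500]
s=bot.read_camera('side'); cv2.imwrite('pics/s16.png',s)
cv2.imwrite('pics/c16.png',np.hstack([cv2.resize(a,(514,400),interpolation=2),cv2.resize(s[235:375,330:430],(286,400),interpolation=2)]))
s=bot.read_state(); print(s['width'],s['wrist_force'])
E
```

```text
[ 0.4694  0.0728 -0.0084] [-1.558  0.206 -0.209] [[0.965, 0.003, 0.261], [-0.261, 0.002, 0.965], [0.002, -1.0, 0.003]] [ 0.1   0.12  2.2   0.    0.82 -1.21] 16.6 [ 0.1 -0.6  5.1] 0.6682668890791637
0.6685135367395854 [-0.79504188 -0.70786561  5.95056924]
```

View pics/c16.png

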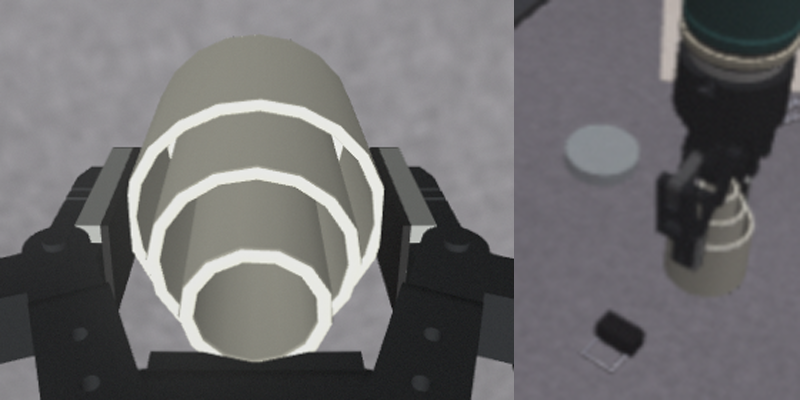

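```bash
python3 - <<'E'
from h import *
from workcell import bot
c=toolcal(); a=np.linspace(0,2*np.pi,90)
def bb(x,z,y,r):
    p=proj(c,np.c_[x+r*np.cos(a),0*a+y,z+r*np.sin(a)]); return np.r_[p[:,0].min(),p[:,0].max(),p[:,1].min()]
for k in (1,.98):
    f=lambda v: bb(*v,.03*k)-[229.6,408.2,269.3]
    print(least_squares(f,[0,0,-.03],x_scale=.01).x.round(4))
s=bot.read_state(); print(s['tool_pos'])
E
```

```text
[ 0.0019 -0.0005 -0.053 ]
[ 0.0003 -0.0005 -0.0555]
[ 0.46936788  0.07281696 -0.00840516]
```

>>> play_rows(
  series="0 -0.3 0 0 0 0 5;0 -1 0 0 0 0 5;0 -2.5 0 0 0 0 5;0 -4.5 0 0 0 0 5;0 -7 0 0 0 0 5;0 -9.5 0 0 0 0 5;0 -11.5 0 0 0 0 5;0 -13 0 0 0 0 5;0 -14 0 0 0 0 5;0 -14.3 0 0 0 0 5;0 -14.3 0 0 0 0 5;0 -14.3 0 0 0 0 5",
)

```text
time: 17.7
tool_pos: [0.468, 0.0724, 0.1334]
tcp_rot: [-1.559, 0.207, -0.208]
wrist_force: [-0.5, -0.8, -3.6]
width: 0.668
```

```bash
python3 snap.py w17;python3 - <<'E'
from h import *
from workcell import bot
b=cv2.imread('pics/w17.png'); a=b[200:480,140:500]
s=bot.read_camera('side'); cv2.imwrite('pics/s17.png',s)
cv2.imwrite('pics/c17.png',np.hstack([cv2.resize(a,(514,400),interpolation=2),cv2.resize(s[180:320,330:430],(286,400),interpolation=2)]))
M=np.array([.002,-.0345,0]); V=np.array([.570,-.166,.2015]); Rt=tool(.403)
print('final tcp',V-Rt.apply(M)); go(V-Rt.apply(M),.403)
E
```

```text
[0.468  0.0724 0.1334] [-1.559  0.207 -0.208] [[0.965, 0.001, 0.261], [-0.261, 0.002, 0.965], [0.0, -1.0, 0.002]] [ 0.1  -0.07  2.09  0.    1.12 -1.21] 17.7 [-0.5 -0.8 -3.6] 0.6682027631663328
final tcp [ 0.58128679 -0.16904541  0.16897948]
t 17.8 row [ 17.28  -3.65 -20.32  -0.08  -0.07 -23.15]
```

View pics/c17.png

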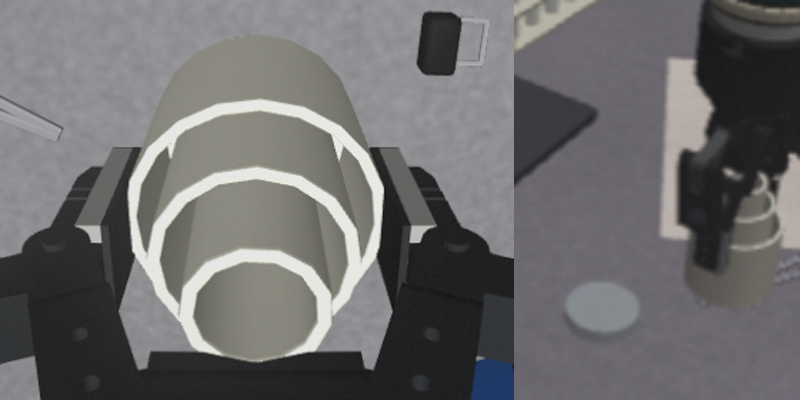

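>>> play_rows(
  series="0.7 -0.2 -0.8 0 0 -1 5;2.2 -0.5 -2.6 0 0 -3 5;4.2 -0.9 -5 0 0 -6 5;6.5 -1.4 -7.6 0 0 -9 5;8.8 -1.9 -10.3 0 0 -12 5;11.1 -2.3 -13 0 0 -15 5;13.2 -2.8 -15.5 0 0 -18 5;15 -3.2 -17.7 0 0 -20.5 5;16.4 -3.5 -19.3 0 0 -22 5;17.1 -3.6 -20.1 0 0 -23 5;17.3 -3.7 -20.3 0 0 -23.1 5;17.3 -3.7 -20.3 0 0 -23.1 5",
)

```text
time: 18.8
tool_pos: [0.5805, -0.1698, 0.1682]
tcp_rot: [-1.59, -0.106, -0.521]
wrist_force: [-0.2, 0.1, -2.4]
width: 0.665
```

```bash
python3 snap.py w18;python3 - <<'E'
from h import *
from workcell import bot
s=bot.read_camera('side'); cv2.imwrite('pics/s18.png',s); t=bot.read_camera('top'); cv2.imwrite('pics/t18.png',t)
crop(s,270,80,180,140,4.2,'pics/s18c.png'); crop(t,380,130,110,110,5,'pics/t18c.png')
M=np.array([.002,-.0345,0]); V=np.array([.570,-.166,.2015]); Rt=tool(.403)
go(V-Rt.apply(M),.403)
E
```

```text
[ 0.5805 -0.1698  0.1682] [-1.59  -0.106 -0.521] [[0.889, 0.376, 0.263], [-0.243, -0.101, 0.965], [0.389, -0.921, 0.001]] [-0.35 -0.11  2.12  0.05  0.74 -1.68] 18.8 [-0.2  0.1 -2.4] 0.6645718682503233
t 18.95 row [ 0.06 -0.01 -0.07 -0.09 -0.06 -0.15]
```

View pics/s18c.png

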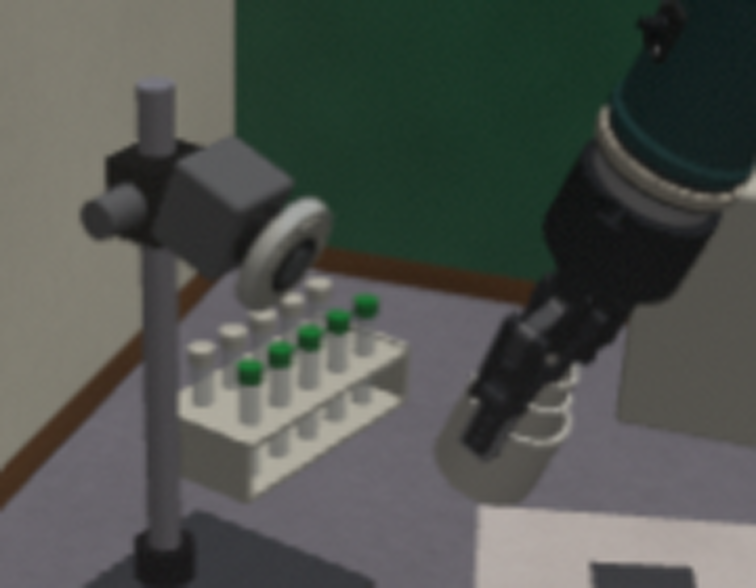

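View pics/w18.png

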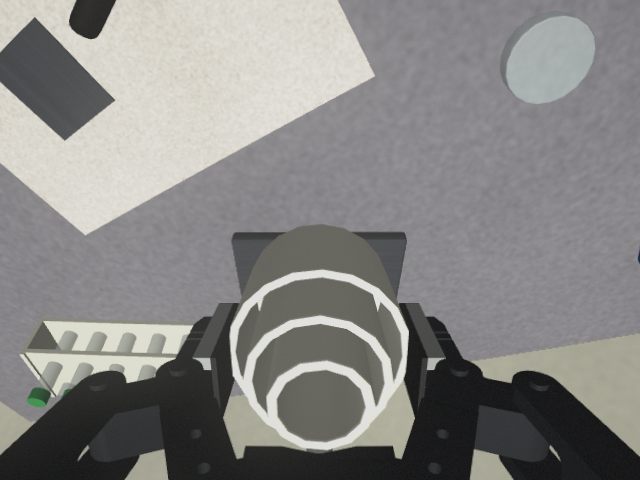

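```bash
cat > ov.py <<'E'
import sys
from m2 import *
s_img,t_img=cv2.imread(sys.argv[1]),cv2.imread(sys.argv[2])
v=np.array([.743,-.2131,-.264,.403,.0486])
_,_,P,f,z=ringpts(v,.036,.0486); V=P+.2*f; l=np.cross(z,-f); print(V,z)
def cc(h,r): 
    t=np.linspace(0,2*np.pi,60); return V+h*z+r*(np.cos(t)[:,None]*l+np.sin(t)[:,None]*(-f))
for im,c,(x,y,w,h,k),o in ((s_img,S,(340,140,80,70,8),'pics/ovs.png'),(t_img,T,(380,180,80,70,8),'pics/ovt.png')):
    big=cv2.resize(im[y:y+h,x:x+w],None,fx=k,fy=k,interpolation=2); big=np.clip(big*1.4,0,255).astype(np.uint8)
    for hh,r in ((-.025,.03),(.025,.03),(.041,.022),(.057,.014)):
        q=(proj(c,cc(hh,r))-[x,y]+.5)*k-.5
        cv2.polylines(big,[q.round().astype(np.int32)],True,(0,0,255),1)
    cv2.imwrite(o,big)
E
python3 ov.py pics/s18.png pics/t18.png
```

```text
[ 0.57022316 -0.16639683  0.20156405] [-0.37859228  0.10233698  0.9198886 ]
```

View pics/ovs.png

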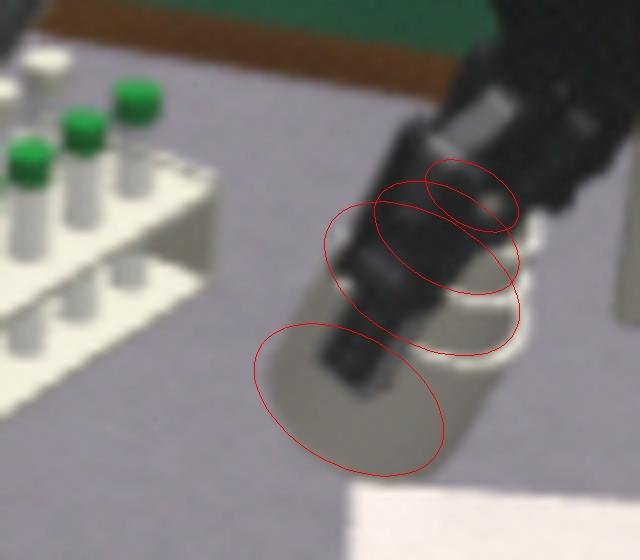

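View pics/ovt.png

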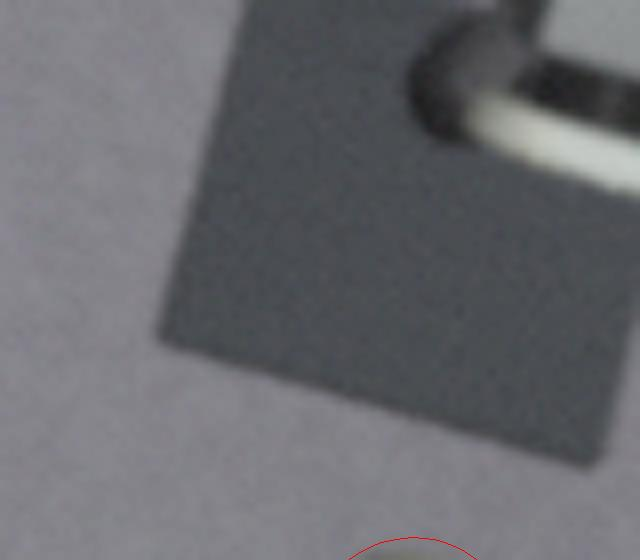

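```bash
cat >> ov.py <<'E'
for im,c,(x,y,w,h,k),o in ((s_img,S,(270,80,90,160,4),'ovs2'),(t_img,T,(375,130,100,150,4),'ovt2')):
    big=cv2.resize(im[y:y+h,x:x+w],None,fx=k,fy=k,interpolation=2); big=np.clip(big*1.4,0,255).astype(np.uint8)
    L=[ringpts(v,.036,.0486)[0],np.array([C(*v[:3])[n] for n in ('FL','NL','NR','FR')])]
    for hh,r in ((-.025,.03),(.025,.03)): L.append(cc(hh,r))
    for p in L:
        q=(proj(c,p)-[x,y]+.5)*k-.5; cv2.polylines(big,[q.round().astype(np.int32)],True,(0,0,255),1)
    cv2.imwrite(f'pics/{o}.png',big)
a=cv2.imread('pics/ovs2.png');b=cv2.imread('pics/ovt2.png');H=max(a.shape[0],b.shape[0])
cv2.imwrite('pics/ov2.png',cv2.resize(np.hstack([np.pad(q,((0,H-q.shape[0]),(0,0),(0,0))) for q in (a,b)]),None,fx=.93,fy=.93))
E
python3 ov.py pics/s18.png pics/t18.png
```

```text
[ 0.57022316 -0.16639683  0.20156405] [-0.37859228  0.10233698  0.9198886 ]
```

View pics/ov2.png

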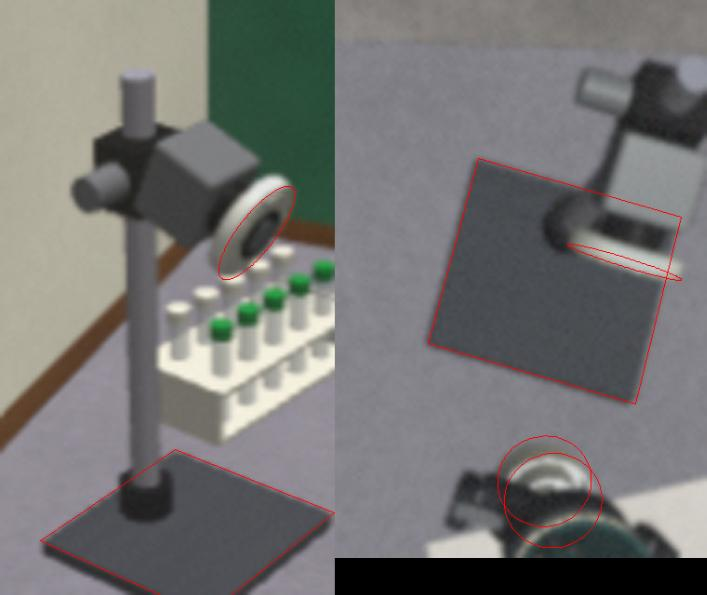

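```bash
cat >> ov.py <<'E'
outs=[]
for im,c,(x,y,w,h,k) in ((t_img,T,(415,235,50,40,8),),(t_img,T,(425,170,50,40,8)),(s_img,S,(315,115,50,50,8)),(s_img,S,(275,200,95,60,4.2))):
    big=cv2.resize(im[y:y+h,x:x+w],None,fx=k,fy=k,interpolation=2); big=np.clip(big*1.4,0,255).astype(np.uint8)
    L=[ringpts(v,.036,.0486)[0],np.array([C(*v[:3])[n] for n in ('FL','NL','NR','FR')])]
    for hh,r in ((-.025,.03),(.025,.03)): L.append(cc(hh,r))
    for p in L:
        q=(proj(c,p)-[x,y]+.5)*k-.5; cv2.polylines(big,[q.round().astype(np.int32)],True,(0,0,255),1)
    outs.append(big[:320,:400] if big.shape[0]>=320 else np.pad(big[:,:400],((0,320-big.shape[0]),(0,400-min(400,big.shape[1])),(0,0))))
outs=[np.pad(o,((0,320-o.shape[0]),(0,400-o.shape[1]),(0,0)))[:300] for o in outs]
cv2.imwrite('pics/ov3.png',np.vstack([np.hstack(outs[:2]),np.hstack(outs[2:])]))
E
python3 ov.py pics/s18.png pics/t18.png
```

```text
[ 0.57022316 -0.16639683  0.20156405] [-0.37859228  0.10233698  0.9198886 ]
```

View pics/ov3.png

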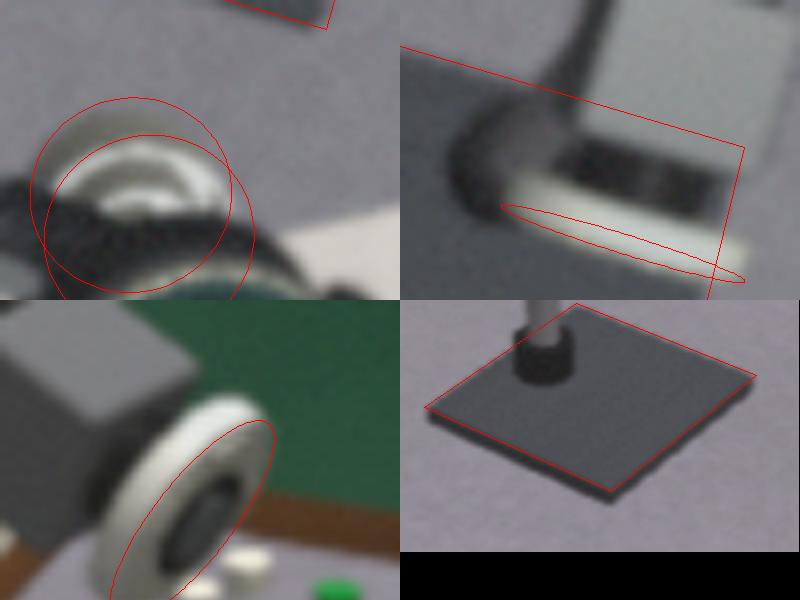

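```bash
cat >> ov.py <<'E'
x,y,w,h,k=365,155,50,48,15
big=cv2.resize(s_img[y:y+h,x:x+w],None,fx=k,fy=k,interpolation=2); big=np.clip(big*1.5,0,255).astype(np.uint8)
for hh,r in ((-.025,.03),(.025,.03),(.041,.022),(.057,.014)):
    q=(proj(S,cc(hh,r))-[x,y]+.5)*k-.5; cv2.polylines(big,[q.round().astype(np.int32)],True,(0,0,255),1)
cv2.imwrite('pics/ov4.png',big[:600])
E
sed -i 's/x,y,w,h,k=365,155,50,48,15/x,y,w,h,k=368,158,46,44,13/' ov.py
python3 ov.py pics/s18.png pics/t18.png
```

```text
[ 0.57022316 -0.16639683  0.20156405] [-0.37859228  0.10233698  0.9198886 ]
```

View pics/ov4.png

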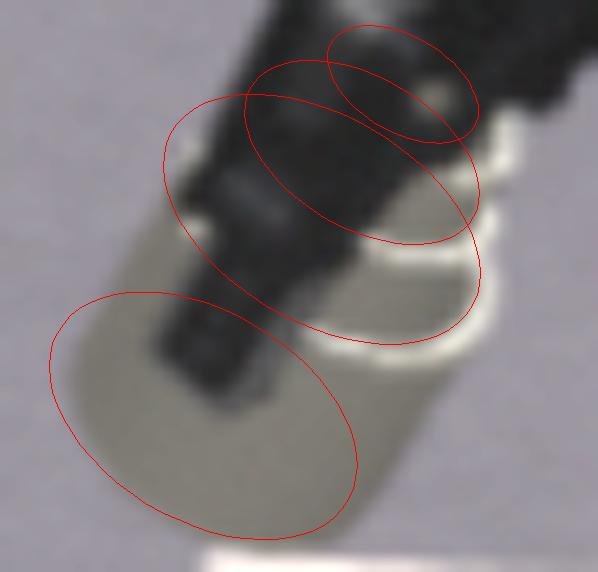

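```bash
python3 - <<'E'
from h import *
from workcell import bot
T=bot.calibration('top'); S=bot.calibration('side'); V=np.array([.5702,-.1664,.2016])
J=lambda c: np.array([(proj(c,[V+.001*e])-proj(c,[V]))[0] for e in np.eye(3)]).T
print(J(S).round(2),J(T).round(2))
A=np.vstack([J(S),J(T)]); print(np.linalg.lstsq(A,np.array([1.4,.85,.2,1.2]),rcond=None)[0].round(2),'mm')
E
```

```text
[[-0.42 -0.11  0.04]
 [-0.08  0.2  -0.38]] [[-0.01 -0.42  0.09]
 [-0.42 -0.01 -0.06]]
[-2.89 -0.92 -1.98] mm
```

>>> play_rows(
  series="0.1 0 0 0 0 0 5;0.2 0 0.05 0 0 -0.1 5;0.3 -0.05 0.1 0 0 -0.1 5;0.3 -0.05 0.1 0 0 -0.1 5;0.3 -0.05 0.1 0 0 -0.1 5;0.3 -0.05 0.1 0 0 -0.1 5;0.3 -0.05 0.1 0 0 -0.1 5;0.3 -0.05 0.1 0 0 -0.1 5",
)

```text
time: 19.62
tool_pos: [0.5837, -0.1679, 0.1703]
tcp_rot: [-1.589, -0.11, -0.522]
wrist_force: [-0.2, 0.4, -4.5]
width: 0.67
```

```bash
python3 snap.py w19;python3 - <<'E'
from h import *
from workcell import bot
s=bot.read_camera('side'); cv2.imwrite('pics/s19.png',s); t=bot.read_camera('top'); cv2.imwrite('pics/t19.png',t)
go([0.5813,-0.169,.169],.403)
E
python3 ov.py pics/s19.png pics/t19.png
python3 -c "
import cv2,numpy as np
a=cv2.imread('pics/ov4.png')[:,:];b=cv2.imread('pics/ov3.png')[:300,:400]
b=np.pad(b,((0,a.shape[0]-300),(0,0),(0,0)));cv2.imwrite('pics/ov5.png',cv2.resize(np.hstack([a,b]),None,fx=.79,fy=.79))"
```

```text
[ 0.5837 -0.1679  0.1703] [-1.589 -0.11  -0.522] [[0.888, 0.378, 0.261], [-0.241, -0.101, 0.965], [0.391, -0.92, 0.002]] [-0.34 -0.11  2.11  0.05  0.74 -1.68] 19.6167 [-0.2  0.4 -4.5] 0.6703299551528736
t 19.77 row [-0.23  0.04 -0.16 -0.08 -0.07 -0.06]
[ 0.57022316 -0.16639683  0.20156405] [-0.37859228  0.10233698  0.9198886 ]
```

View pics/ov5.png

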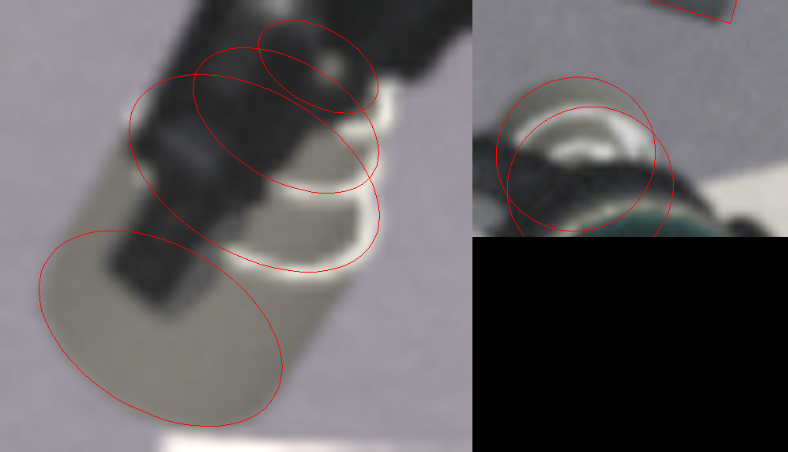

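```bash
python3 - <<'E'
from h import *
from workcell import bot
s=bot.read_state(); print(abs(s['joint_vel']).max(),s['width'],s['time'])
a=cv2.imread('pics/s0.png') if False else cv2.imread('pics/side0.png'); b=cv2.imread('pics/s19.png')
cv2.imwrite('pics/cmp.png',np.hstack([cv2.resize(a,(400,300)),cv2.resize(b,(400,300))]))
E
```

```text
0.0016467608565212217 0.6678841671593808 19.7667
```

View pics/cmp.png

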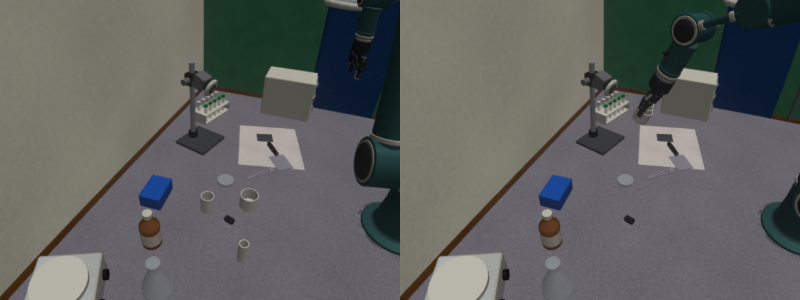

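The bystanders are where they started, the arm is still and the nest is in place, so I am handing in.

```bash
python3 -c "
from workcell import bot
print(bot.finish_job())"
```

```text
the job is handed in; nothing more can be done
None
```

I nested the middle crucible in the large one and then the small one in the middle. I lifted the nest by the large crucible and handed the job in at about 19.8 s, still holding it in front of the inspection camera at 60 N.

**Final position:** In the last side picture the large crucible's outline lay on the predicted target to well under a pixel, about 1–2 mm. The top picture was close as well. This followed a correction of about 3 mm after the first approach.

**Tilt:** The tool was tilted about 0.40 rad, against 0.403 rad that I measured for the camera. That measurement is good to roughly 1°.

**Steadiness:** Joint speeds were practically zero. The lifted weight read about 3.5–4.5 N, which fits the three crucibles. The bystanders and the stand looked unmoved compared with the first side picture.

**Checks that disagreed or showed something else:**
- **First grasp:** The first attempt on the middle crucible closed above its rim without touching it. The real fingertips sit about 36 mm behind the stated TCP, so I worked from the pictures after that.
- **Pose readings:** These were noisy by 1–3 mm, and at the end they differed from the camera-based position by about 2–3 mm. I trusted the cameras.
- **Camera ring:** The top picture put the camera's ring about 2.5 mm farther from the robot than my fit did. The viewing point could be off by that much.
- **Small crucible:** With the nest tilted, it slid a few mm sideways within its play. I felt light contact (2.5 N) when it went home, but I did not measure its depth again after the lift.

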